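# Lock the retaining bar of a test fixture with a pull hook

## Robot

A 6-joint arm with a two-finger parallel gripper is mounted at the origin on the work surface. World frame = base frame: x ahead of the robot, y to its left, z up, the work surface at z = 0. Lengths are in m, angles in rad, forces in N, time in s.
With the tool pointing down it reaches from about 0.25 to 0.725 m from the base axis. Payload 4 kg.
Tool frame: the origin (TCP) lies midway between the tips of the shut fingers; the grasp point (between the pads) lies 19 mm behind it; y points along the fingers, x is the direction in which the jaws open and shut, and the axes are right-handed (so a half turn about y gives the same grasp; the last joint's range is limited). The gripper opens to 85 mm and grips with 20 to 120 N. Pads are 22 mm wide; open, the fingers measure 114 mm over their backs; the gripper's body (76 mm by 85 mm) begins 54 mm behind the grasp point. The pads swing forward as they close: fully open they stand 13 mm farther back than shut.
Start: joints at [1.321, 0.241, 0.005, 1.335, 0, 1.571], TCP at [0.124, 0.484, 0.231] pointing down, gripper open.
Joint ranges: [-2.72, 2.72], [-1.05, 1.87], [-1.09, 1.28], [-1.99, 2.15], [-1.42, 1.44], [-3.14, 3.14]. Speed limits (rad/s): [2.79, 2.79, 3.14, 3.14, 3.14, 3.14].

## Interface

Orientations are given as a unit quaternion [x, y, z, w].
In Python, from workcell import bot gives the robot as it stands. The module is installed in compiled form; this text tells all that it offers.
- The arm moves only by the shell command python3 -m inch 'ROWS'. ROWS is text: rows parted by semicolons, each of 7 numbers parted by spaces: the turn, a rotation vector about the tool's x, y, z in degrees, then the shift along the tool's x, y, z in mm, then the closure, from 0 (fully open) to 1 (shut). In form: ax ay az dx dy dz fingers; .... A call has 1 to 12 rows; each row shifts and turns the commanded pose from where the row before left it, along the tool's axes as they then stand; what a row does not reach is not made up. A row lasts 1/8 s, in which the tool goes at most 62.5 mm and 10.7 degrees, less where a joint would pass 70% of its speed; a pose out of reach is approached as far as the arm can. A call with a gripper value outside its range is refused whole. The fingers move at their own pace and stop on an object; the grip force is fixed at half the most. Time passes only in rows, so rows that do not move let the fingers close. It gives the time, the measured TCP pose, the force and the opening at its end, in the units of the state.
- bot.get_obs(): the state, without advancing time (a new reading comes with each control period).
- bot.camera(name): name is "side" or "top"; returns a dict with "color" (400x640x3 uint8, blue, green, red), "fx", "fy", "cx", "cy" (pixels), "extrinsics" (4x4, takes a point from world to camera coordinates). Camera axes: x right, y up, looking along -z (the intrinsics and any distortion apply to the point x, -y, -z); pixel columns grow to the right and rows downward; lengths in m; the calibration is good to about 2 mm. A picture is of the moment at which its call begins. There is no depth.
- bot.job_done(): hands the job in, once; it reports no verdict.
Trained networks look in the newest picture that a camera, given by its name, has taken for a name from the list of things; names that differ only in an ending like _2 or _b are one class to them, and where a whole thing is asked for, a point or a joint stands for the part that bears it (a point fixed in the world has none). Each returns a list of dicts, best first, with "conf" (0 to 1); they miss things now and then, are a little off and sometimes report something else, mostly with a low value. They report only what shows in the picture. A call takes as long as a camera call. They do not tell look-alikes from the thing itself.
- bot.look_for(name, camera): "extent" ([left, top, right, bottom] in pixels, round what is visible of it).
- bot.cut_out(name, camera): "region" (400x640 bool, what is visible of it) and "extent" ([left, top, right, bottom] in pixels, round what is visible of it).
- bot.spot_point(name, camera): "point" ([column, row] in pixels: a listed point, or the origin of a listed thing).
The state is a dict: "clock": time; "joint_pos": joint angles; "joint_vel": joint speeds; "tau": joint torques, N m; "eef_pos": TCP position; "tool_rot": TCP orientation; "ft_force": force on the tool from outside, world axes, zero at the start; "ft_torque": the same for the moment, N m; "grip_width": finger opening in m.
Only numpy, scipy, OpenCV 4.12 (cv2) and the standard library are available. Lean on these libraries where they do the work, as an engineer would, in place of code of your own. Each camera call takes 0.05 s, during which the arm holds its last target.

## Task

Lay the aluminium retaining bar across the two supports of the test fixture, over the white modules, seated down in both notches, and let go of it. Then take the hooked rod and with it (not with the gripper) hook the red stud under the yellow guard and draw the bolt towards the robot, over the end of the bar, until it presses the orange plunger of the interlock switch in; do not wrench it (stay under 25 N), and lay the hooked rod back down flat on the bench. The bar must stay seated, and the modules and the other things on the bench must stay where they are.

Things in the scene. Friction and masses are not known exactly. Their poses are not given: they have to be found in the camera images.
- fixture: Fixed test fixture. Origin: on the bench surface under the middle of the bar's place. At yaw 0 its x points away from the robot (yaw within 0.2 rad); y runs along the bar's place. Dark base plate 12 mm thick, x = -95 to +130, y = -127 to +163 mm. Two aluminium supports at y = +82 and -82 mm carry the bar in notches. Only the +y one has the bolt, on a bed behind it under a guard.
- notch_left (a point): Middle of the notch floor of the +y support, 60 mm above the bench. Notch open at the top, 34 mm wide along x, 44 mm along y; walls and end stop rise 14 mm above its floor. The end stops of the two supports are 212 mm apart (y = +-106 mm), so the bar has 6 mm of play.
- notch_right (a point): The same of the -y support, 60 mm above the bench.
- guard_mouth (a point): Middle of the guard's open front, 124 mm above the bench, at x = 39, y = 104 mm in the fixture frame. The guard runs 90 mm in +x from here: grey side walls (inner faces 54 mm to either side), a yellow grille as roof, underside 156 and top 161 mm above the bench, open at the back. Inside, above 90 mm from the bench, only the stud stands in the way.
- bolt (a joint): Sliding steel bolt, m. 0 = drawn back; grows as it slides along the fixture's -x, towards the robot. Starts at 0 to 0.015. About 5 N of friction, no spring: stays where left. Blade 22 mm wide, 80 to 88 mm above the bench, its front end 60 mm ahead (-x) of the stud; it covers the bar's end from 0.055 on, and meets the interlock plunger somewhere between 0.058 and 0.083.
- interlock (a joint): Travel of the interlock switch's orange plunger (10 mm in diameter), m: 0 = out, 0.006 = pressed fully in (hard stop); 0.003 or more counts as pressed. Light spring, 1 to 2.5 N, which the bolt's friction withstands. Black housing, top 93 mm above the bench, in front (-x) of the +y support; its bracket was clamped anywhere within 25 mm along x: where exactly is not told, the pull shows it.
- stud (a point): Point on the axis of the bolt's upright red stud, 112 mm above the bench: the height at which to hook it. Stud 12 mm in diameter, from 88 to 130 mm above the bench, with an 18 mm cap up to 135 mm. In the fixture frame it is at x = 100 mm minus the bolt's joint value, y = 82 mm.
- bar: Loose aluminium bar 200 mm long (its x), 24 wide (y), 16 thick, with a black grip block on its middle, 50 mm long, 24 wide, top 42 mm above the underside; 0.15 to 0.31 kg. Origin: centre of the underside. Lies on the bench; seated, its underside is 60 mm above the bench, its long axis along the fixture's y, either way round.
- hook: Loose hooked rod lying flat on the bench, 0.13 to 0.21 kg. Origin: centre of the underside of its green handle, 90 mm long (x), 22 wide (y), 26 tall. From its +x end an 8 mm steel rod runs along +x, 13 mm above the underside; at x = 135 mm (axis) it bends level to -y for 28 mm, there turns back to x = 127 mm. A stud hooked stands between rod and turned-back tip.
- hook_grip (a point): Centre of the hook's green handle, 13 mm above the bench when it lies flat.
- module_a: White control module 80 x 48 x 42 mm standing loose on the fixture's base plate, under the bar's place, at its -y half. Origin: centre of the underside. Leave it in place.
- module_b: The same, at the +y half. Leave it in place.
- spare_a: Spare white module 90 x 70 x 45 mm on the bench; leave it alone. Origin: centre of the underside.
- spare_b: Spare white module 90 x 70 x 45 mm on the bench; leave it alone. Origin: centre of the underside.
- spare_c: Spare white module 70 x 90 x 40 mm on the bench in front of the fixture; leave it alone. Origin: centre of the underside.
- jar: Glass jar, 64 mm in diameter, 90 mm tall; leave it alone. Origin: centre of the underside.
- screwdriver: Screwdriver with a yellow handle lying on the bench; leave it alone. Origin: on its underside, its length along its x.
There are look-alikes about, which are no part of the job. Of the things shaped like the hook, the green one is meant.

How it is judged:
By the outcome, as a careful person would: the job done as asked, in the order asked, and still so for the second after the job is handed in, with the robot touching nothing.
It also fails if it takes over 64 s, if anything falls off the work surface, if the arm or the gripper's body presses on something with over 40 N, if the wrist force passes 120 N, or if a joint passes its speed limit or range.

## Working session

There is one attempt and no reset: what is moved stays moved. The work goes in short steps, Python scripts to look and compute and a shell command to move; the robot and the scene stay as the last step left them, time stands still between calls to the robot, and variables do not carry over. Pictures are saved under pics/ and viewed, and the job is handed in when it is done.

```bash
ls; mkdir -p pics
python3 - <<'E'
from workcell import bot
import cv2,numpy as np
o=bot.get_obs()
print({k:np.round(v,3).tolist() for k,v in o.items()})
for n in("side","top"):
    c=bot.camera(n); cv2.imwrite(f"pics/{n}0.png",c["color"]); print(n,c["fx"],c["fy"],c["cx"],c["cy"],np.round(c["extrinsics"],4).tolist(),[k for k in c])
E
```

```text
pics
{'clock': 0.0, 'joint_pos': [1.321, 0.241, 0.004, 1.335, -0.0, 1.571], 'joint_vel': [0.003, 0.0, -0.001, -0.002, -0.0, -0.001], 'tau': [-0.001, -37.232, 25.241, 0.017, -0.0, -0.0], 'eef_pos': [0.123, 0.484, 0.23], 'tool_rot': [0.559, 0.433, -0.434, -0.558], 'ft_force': [-1.209, -1.031, 0.341], 'ft_torque': [0.073, 0.01, 0.015], 'grip_width': 0.085}
side 482.11387084251726 482.11387084251726 323.8556648157763 199.5602732113398 [[0.7821, -0.6231, -0.0018, -0.3829], [0.3448, 0.4304, 0.8342, -0.2696], [-0.519, -0.6531, 0.5515, -1.3997], [0.0, 0.0, 0.0, 1.0]] ['color', 'fx', 'fy', 'cx', 'cy', 'extrinsics']
top 381.2650965249218 381.2650965249218 313.10738793686807 192.60761328052095 [[-0.0265, -0.9996, -0.0028, 0.0189], [0.9925, -0.0266, 0.1197, -0.5007], [-0.1198, 0.0004, 0.9928, -1.3288], [0.0, 0.0, 0.0, 1.0]] ['color', 'fx', 'fy', 'cx', 'cy', 'extrinsics']
```

View pics/side0.png

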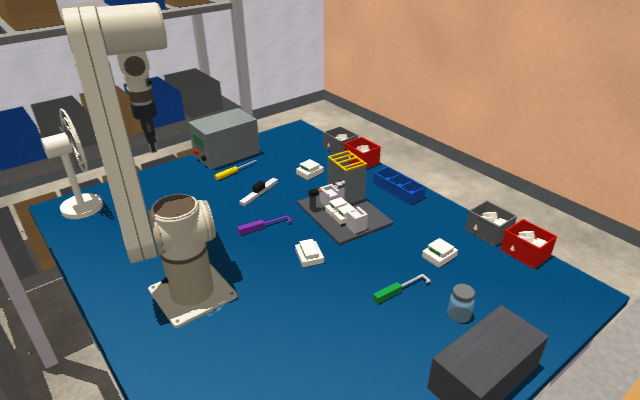

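View pics/top0.png

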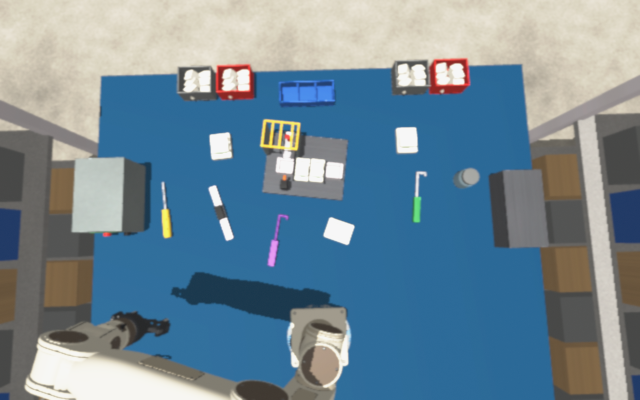

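```bash
cat > h.py <<'E'
from workcell import bot
import cv2,numpy as np
from scipy.optimize import least_squares
from scipy.spatial.transform import Rotation as R
CAM={}
def cam(n):
    c=bot.camera(n); CAM[n]=c; return c
def proj(c,P):
    P=np.atleast_2d(P).astype(float); E=c["extrinsics"]; q=P@E[:3,:3].T+E[:3,3]
    x=q[:,0]/-q[:,2]; y=-q[:,1]/-q[:,2]
    return np.c_[c["fx"]*x+c["cx"], c["fy"]*y+c["cy"]]
def back(c,uv,z):
    E=c["extrinsics"]; u,v=uv
    d=np.array([(u-c["cx"])/c["fx"],-(v-c["cy"])/c["fy"],-1.]); d=E[:3,:3].T@d
    o=-E[:3,:3].T@E[:3,3]; return o+d*(z-o[2])/d[2]
def crop(c,x0,y0,x1,y1,s,fn,pts=None):
    im=c["color"][y0:y1,x0:x1]; im=cv2.resize(im,None,fx=s,fy=s,interpolation=cv2.INTER_CUBIC)
    if pts is not None:
        for p in pts:
            q=((np.array(p)-[x0,y0]+0.5)*s-0.5).astype(int); cv2.circle(im,tuple(int(a) for a in q),2,(255,0,255),-1)
    cv2.imwrite(fn,im)
E
python3 - <<'E'
from h import *
for n in("top","side"):
    c=cam(n)
    for o in("notch_left","notch_right","guard_mouth","stud","bar","hook","hook_grip","fixture","module_a","spare_a","spare_c","jar","screwdriver"):
        z={"notch_left":.06,"notch_right":.06,"guard_mouth":.124,"stud":.112,"hook_grip":.013,"module_a":.012}.get(o,0)
        for d in bot.spot_point(o,n)[:4]:
            print(n,o,round(d["conf"],2),np.round(d["point"],1),np.round(back(c,d["point"],z)[:2],4))
    if n=="top": crop(c,240,100,370,220,6,"pics/t_fix.png"); crop(c,190,160,260,260,6,"pics/t_bar.png"); crop(c,390,150,490,250,6,"pics/t_hook.png")
    else: crop(c,290,140,420,250,6,"pics/s_fix.png");crop(c,220,160,290,220,8,"pics/s_bar.png");crop(c,360,260,450,320,8,"pics/s_hook.png")
E
```

```text
top notch_left 0.83 [284.8 166.6] [0.5921 0.1026]
top notch_right 0.72 [333.3 166.2] [ 0.5889 -0.0679]
top guard_mouth 0.64 [282.7 149.6] [0.638  0.1039]
top guard_mouth 0.18 [404.2 140.5] [ 0.6582 -0.3059]
top stud 0.58 [405.  140.5] [ 0.6612 -0.3116]
top stud 0.45 [285.7 138.9] [0.6778 0.094 ]
top bar 0.87 [218.  212.3] [0.442 0.352]
top bar 0.39 [283.1 162.3] [0.6199 0.1129]
top hook 0.69 [414.9 208. ] [ 0.4386 -0.3617]
top hook 0.57 [275.3 253.7] [0.2883 0.1465]
top hook 0.52 [415.2 211. ] [ 0.4277 -0.3621]
top hook_grip 0.82 [413.1 207.8] [ 0.4385 -0.3518]
top hook_grip 0.73 [269.6 252.2] [0.2946 0.1653]
top hook_grip 0.73 [403.9 139.7] [ 0.6896 -0.3326]
top fixture 0.74 [308.8 172.8] [0.5782 0.0194]
top module_a 0.77 [300.7 171.5] [0.5817 0.0486]
top module_a 0.59 [315.  172.1] [ 0.5781 -0.0033]
top module_a 0.3 [415.2 207.3] [ 0.4402 -0.3597]
top spare_a 0.77 [337.7 229.7] [ 0.3678 -0.0794]
top spare_a 0.62 [404.4 142.4] [ 0.6826 -0.3371]
top spare_a 0.61 [220.2 147. ] [0.6837 0.3446]
top spare_a 0.42 [285.  164.5] [0.6115 0.1061]
top spare_c 0.77 [337.7 229.7] [ 0.3678 -0.079
[... 667 characters left out ...]
.4191 -0.3759]
side hook 0.76 [248.3 233.1] [0.275  0.1419]
side hook_grip 0.93 [385.7 294.8] [ 0.4224 -0.3669]
side hook_grip 0.58 [253.7 227.7] [0.2971 0.141 ]
side fixture 0.95 [340.8 214.1] [0.592  0.0311]
side module_a 0.78 [347.5 213. ] [0.6038 0.0086]
side module_a 0.5 [340.8 212.8] [0.586  0.0244]
side spare_a 0.95 [309.6 255.9] [ 0.3654 -0.0831]
side spare_a 0.61 [437.5 257.4] [ 0.6774 -0.3422]
side spare_a 0.55 [312.4 172.7] [0.6911 0.3281]
side spare_c 0.95 [309.6 255.9] [ 0.3654 -0.0831]
side spare_c 0.61 [437.5 257.4] [ 0.6774 -0.3422]
side spare_c 0.55 [312.4 172.7] [0.6911 0.3281]
side jar 0.89 [461.3 312.4] [ 0.5476 -0.5372]
side screwdriver 0.45 [236.4 171.7] [0.4524 0.5299]
```

View pics/t_fix.png

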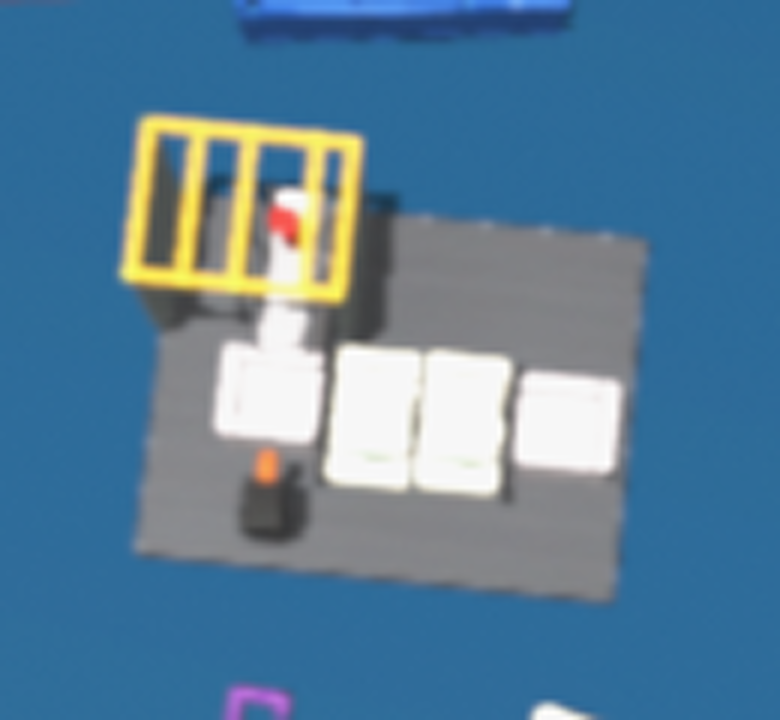

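View pics/s_fix.png

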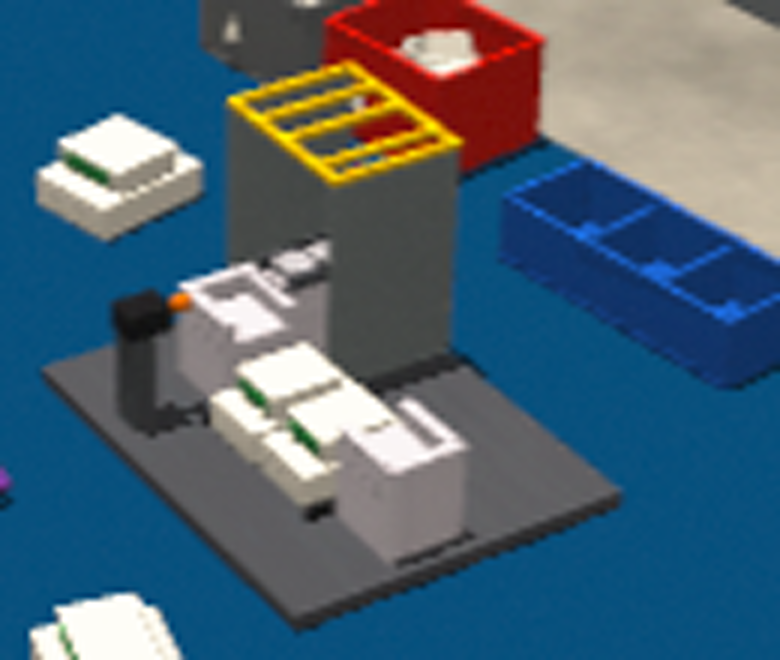

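View pics/t_bar.png

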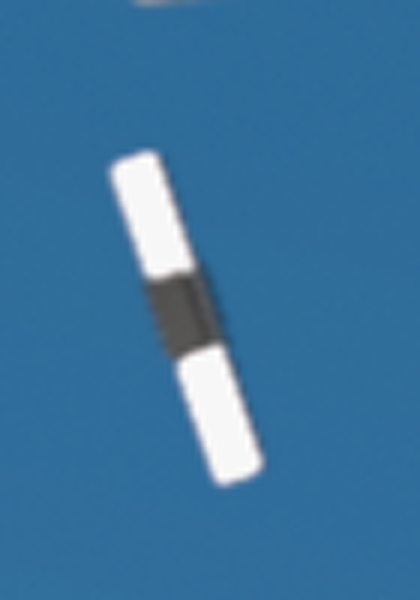

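View pics/t_hook.png

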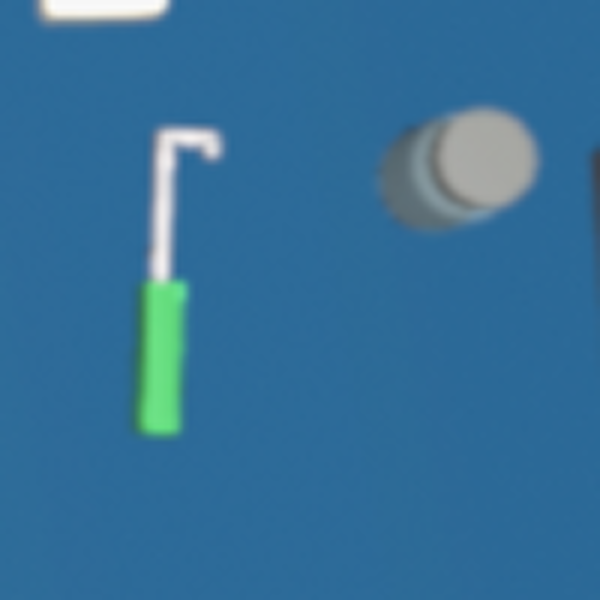

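View pics/s_bar.png

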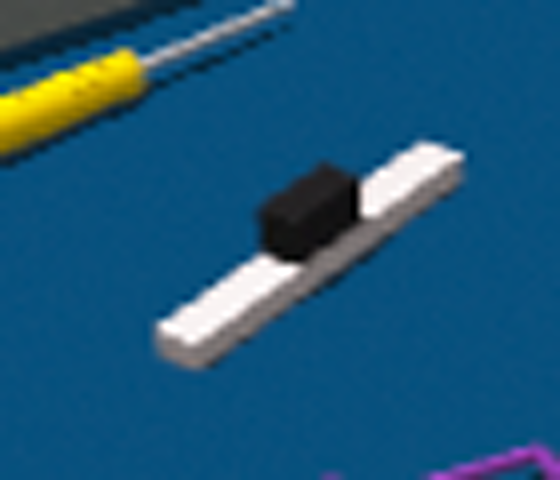

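View pics/s_hook.png

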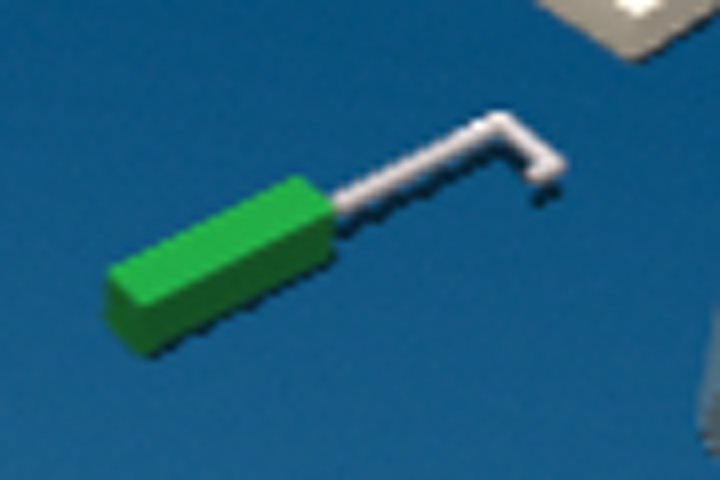

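```bash
cat > fit.py <<'E'
from h import *
def uv(x0,y0,s,l): return (np.array(l,float)+.5)/s-.5+[x0,y0]
def fit(cams,obs,guess,extra=0):
    # obs: list (cam,P func(extra)->Nx3 local,uv)
    def res(p):
        c,s=np.cos(p[2]),np.sin(p[2]); r=[]
        for n,f,m in obs:
            L=f(p); W=np.c_[p[0]+c*L[:,0]-s*L[:,1],p[1]+s*L[:,0]+c*L[:,1],L[:,2]]
            r.append((proj(cams[n],W)-m))
        return np.concatenate(r).ravel()
    k=least_squares(res,guess,loss="soft_l1"); return k.x,res(k.x).reshape(-1,2)
E
python3 - <<'E'
from fit import *
C={n:cam(n) for n in("top","side")}
T=lambda l:uv(240,100,6,l); S=lambda l:uv(290,140,6,l)
a=np.array
plate=lambda l:(lambda p:a([[x,y,.012] for x,y in l]))
gr=lambda p:a([[.129,.104+p[3],.161],[.129,.104-p[3],.161],[.039,.104-p[3],.161],[.039,.104+p[3],.161]])
for tag,ob in (("top",[0,1]),("side",[2,3]),("both",[0,1,2,3])):
    o=[("top",plate([(.13,-.127),(-.095,-.127),(-.095,.163)]),T([(648,240),(613,600),(137,552)])),
     ("top",gr,T([(147,115),(363,135),(345,302),(122,280)])),
     ("side",plate([(.13,-.127),(-.095,-.127),(-.095,.163)]),S([(620,493),(298,615),(43,370)])),
     ("side",gr,S([(348,62),(463,140),(335,186),(228,100)]))]
    x,r=fit(C,[o[i] for i in ob],[.58,.02,-.1,.058]); print("fix",tag,np.round(x,4),np.round(np.abs(r).mean(),2)); 
print(np.round(r,1).tolist())
T=lambda l:uv(190,160,6,l); S=lambda l:uv(220,160,8,l)
b=lambda p:a([[.1,.012,.016],[.1,-.012,.016],[-.1,-.012,.016],[-.1,.012,.016]])
o=[("top",b,T([(110,165),(157,150),(263,468),(217,487)])),
 ("side",b,S([(430,142),(465,157),(192,347),(157,325)]))]
for tag,ob in (("top",[0]),("side",[1]),("both",[0,1])):
    x,r=fit(C,[o[i] for i in ob],[.44,.35,.3]); print("bar",tag,np.round(x,4)); 
print(np.round(r,1).tolist())
T=lambda l:uv(390,150,6,l); S=lambda l:uv(360,260,8,l)
b=lambda p:a([[.045,.011,.026],[.045,-.011,.026],[-.045,-.011,.026],[-.045,.011,.026],[.139,.004,.013],[.139,-.032,.013]])
b2=lambda p:b(p)[[0,1,2,3]]
o=[("top",b,T([(145,281),(187,284),(181,433),(139,433),(155,127),(222,131)])),
 ("side",b2,S([(300,177),(333,208),(145,305),(107,270)]))]
for tag,ob in (("top",[0]),("side",[1]),("both",[0,1])):
    x,r=fit(C,[o[i] for i in ob],[.44,-.35,0]); print("hook",tag,np.round(x,4)); 
print(np.round(r,1).tolist())
o=bot.get_obs(); print(np.round(R.from_quat(o["tool_rot"]).as_matrix(),3))
E
```

```text
fix top [ 0.5844  0.0159 -0.1299  0.0604] 0.33
fix side [ 0.5817  0.0118 -0.1251  0.0598] 0.34
fix both [ 0.584   0.015  -0.1282  0.0602] 0.42
[[0.3, -0.2], [0.5, 0.4], [-0.1, 0.3], [-0.2, 0.5], [0.1, 0.8], [0.2, -0.4], [0.7, -0.4], [0.6, -0.8], [-0.4, -0.0], [-0.3, -1.1], [0.3, -0.5], [-0.1, -0.0], [0.0, -1.1], [-0.3, -0.9]]
bar top [0.4407 0.3384 0.3182]
bar side [0.4393 0.3328 0.3063]
bar both [0.4408 0.3367 0.3126]
[[1.6, 0.2], [0.1, 0.5], [-0.5, 0.0], [0.8, -0.9], [-0.5, -0.5], [-0.1, -0.7], [0.2, -0.9], [-0.4, -0.1]]
hook top [ 0.433  -0.3612 -0.0927]
hook side [ 0.4313 -0.3636 -0.0862]
hook both [ 0.4324 -0.3623 -0.0854]
[[0.6, -0.0], [-0.2, -0.2], [0.1, 0.2], [0.9, -0.1], [0.6, 0.5], [-0.6, 0.4], [-0.2, -1.0], [0.8, -0.5], [-0.2, -0.0], [-0.4, -0.3]]
[[ 0.247  0.    -0.969]
 [ 0.969  0.     0.247]
 [ 0.    -1.    -0.   ]]
```

```bash
cat > mv.py <<'E'
from h import *
def show():
    o=bot.get_obs(); M=R.from_quat(o["tool_rot"]).as_matrix()
    print("t",round(o["clock"],2),"tcp",np.round(o["eef_pos"]*1000 if hasattr(o["eef_pos"],'shape') else np.array(o["eef_pos"])*1000,1),"head",round(np.degrees(np.arctan2(M[1,0],M[0,0])),2),"down",np.round(M[:,1],3),"q",np.round(o["joint_pos"],2),"F",np.round(o["ft_force"],1),"w",round(o["grip_width"]*1000,1))
    return o,M
def to(p,head=None):
    o,M=show(); d=M.T@(np.array(p)*1000-np.array(o["eef_pos"])*1000)
    s="shift tool (mm) %s"%np.round(d,1)
    if head is not None:
        c,q=np.cos(head),np.sin(head); G=np.array([[c,0,-q],[q,0,c],[0,-1,0]])
        s+=" rotvec deg %s"%np.round(np.degrees(R.from_matrix(M.T@G).as_rotvec()),2)
    print(s)
E
python3 -m inch '0 -9 0 0 0 0 0; 0 0 0 0 0 -50 0; 0 0 0 0 0 -50 0'
python3 -c "
from mv import *
to([.433,.334,.20],1.886); to([.433,.334,.20],1.886-np.pi)"
```

```text
clock: 1.98
eef_pos: [0.2238, 0.4755, 0.2315]
tool_rot: [-0.522, -0.477, 0.477, 0.522]
ft_force: [0.3, 1.3, 0.6]
grip_width: 0.0853
t 1.98 tcp [223.8 475.5 231.5] head 84.81 down [ 0.     0.001 -1.   ] q [1.13 0.29 0.07 1.35 0.   1.22] F [0.3 1.3 0.6] w 85.3
shift tool (mm) [-122.    31.4 -221.2] rotvec deg [ 2.000e-02 -2.325e+01  3.000e-02]
t 1.98 tcp [223.8 475.5 231.5] head 84.81 down [ 0.     0.001 -1.   ] q [1.13 0.29 0.07 1.35 0.   1.22] F [0.3 1.3 0.6] w 85.3
shift tool (mm) [-122.    31.4 -221.2] rotvec deg [-4.0000e-02  1.5675e+02  2.0000e-02]
```

```bash
python3 -m inch '0 0 0 -25 0 -45 0; 0 0 0 -25 0 -45 0; 0 0 0 -25 0 -45 0; 0 0 0 -25 0 -45 0; 0 0 0 -22 31 -41 0; 0 -8 0 0 0 0 0; 0 -8 0 0 0 0 0; 0 -7.2 0 0 0 0 0; 0 0 0 0 0 0 0'
python3 -c "
from mv import *
to([.433,.334,.10],1.886)
c=cam('top');crop(c,170,140,300,260,6,'pics/t1.png')
c=cam('side');crop(c,200,100,300,230,6,'pics/s1.png')"
```

```text
clock: 3.1
eef_pos: [0.432, 0.3332, 0.2002]
tool_rot: [-0.417, -0.571, 0.571, 0.417]
ft_force: [-0.1, -1.0, 0.8]
grip_width: 0.0854
t 3.1 tcp [432.  333.2 200.2] head 107.79 down [-0. -0. -1.] q [0.66 0.35 0.07 1.29 0.   0.35] F [-0.1 -1.   0.8] w 85.4
shift tool (mm) [  0.4 100.2  -1.2] rotvec deg [-0.01 -0.27 -0.  ]
```

```bash
python3 -m inch '0 -0.3 0 0.4 50 -1.2 0; 0 0 0 0 50 0 0; 0 0 0 0 0 0 0'
python3 -c "
from mv import *
to([.433,.334,.016],1.886)
c=cam('top');crop(c,170,140,300,260,6,'pics/t1.png')
c=cam('side');crop(c,200,100,300,220,6,'pics/s1.png')"
```

```text
clock: 3.58
eef_pos: [0.4298, 0.3317, 0.0966]
tool_rot: [-0.414, -0.569, 0.576, 0.416]
ft_force: [-0.2, -0.4, 0.5]
grip_width: 0.0857
t 3.58 tcp [429.8 331.7  96.6] head 108.14 down [-0.008 -0.006 -1.   ] q [ 0.66  0.43 -0.1   1.06 -0.    0.34] F [-0.2 -0.4  0.5] w 85.7
shift tool (mm) [ 1.4 80.5 -4.5] rotvec deg [-0.52  0.08 -0.19]
```

View pics/t1.png

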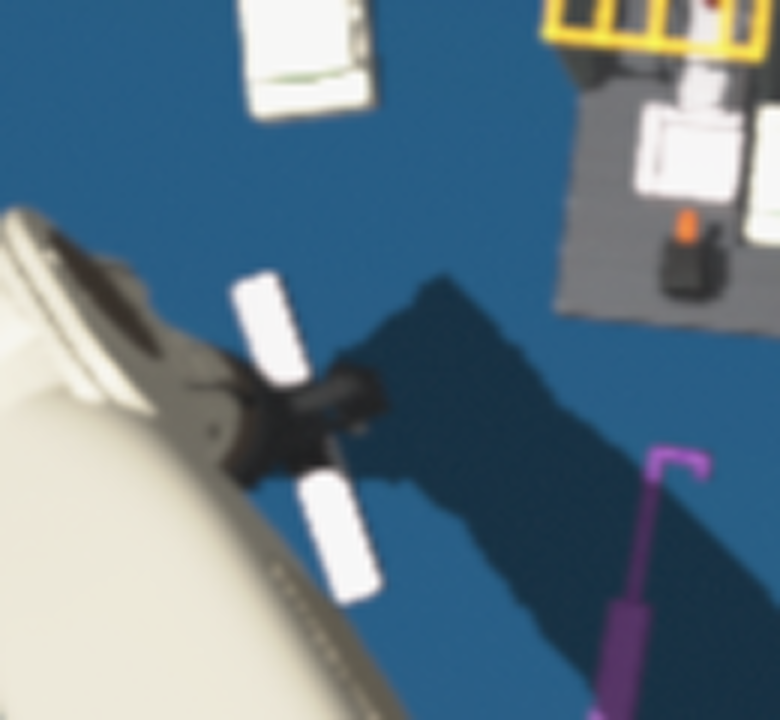

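View pics/s1.png

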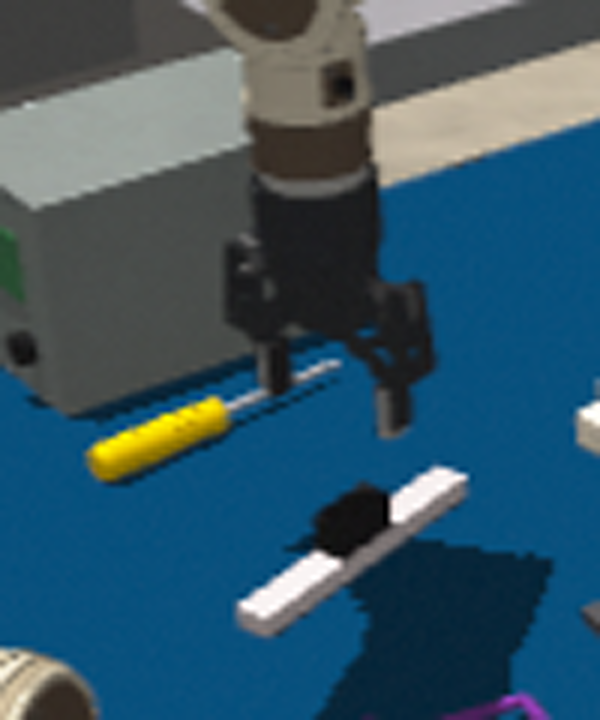

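```bash
python3 -m inch '0 0 0 0 30 0 0; 0 0 0 0 30 0 0; 0 0 0 0 24 0 0; 0 0 0 0 0 0 0; 0 0 0 0 0 0 0'
python3 -c "
from mv import *
to([.433,.334,.016],1.886)"
```

```text
clock: 4.3
eef_pos: [0.4347, 0.3354, 0.0188]
tool_rot: [0.415, 0.574, -0.571, -0.414]
ft_force: [-0.3, 0.0, 0.3]
grip_width: 0.0853
t 4.3 tcp [434.7 335.4  18.8] head 108.18 down [ 0.003  0.003 -1.   ] q [ 0.66  0.52 -0.19  0.87 -0.    0.34] F [-0.3  0.   0.3] w 85.3
shift tool (mm) [-0.8  2.8  2. ] rotvec deg [0.24 0.12 0.08]
```

```bash
python3 -m inch '0 0 0 0 1 0 0; 0 0 0 0 0 0 0.5; 0 0 0 0 0 0 1;0 0 0 0 0 0 1;0 0 0 0 0 0 1;0 0 0 0 0 0 1;0 0 0 0 0 0 1;0 0 0 0 0 0 1'
python3 -c "
from mv import *
to([.433,.334,.016],1.886)"
```

```text
clock: 5.3
eef_pos: [0.4331, 0.3345, 0.0157]
tool_rot: [0.415, 0.573, -0.572, -0.415]
ft_force: [-1.5, 1.6, 4.5]
grip_width: 0.0231
t 5.3 tcp [433.1 334.5  15.7] head 108.2 down [ 0.     0.001 -1.   ] q [ 0.66  0.52 -0.19  0.86  0.    0.34] F [-1.5  1.6  4.5] w 23.1
shift tool (mm) [-0.5 -0.3  0.3] rotvec deg [0.04 0.14 0.04]
```

```bash
python3 -m inch '0 0 0 0 -20 0 1; 0 0 0 0 -40 0 1;0 0 0 0 -45 0 1;0 0 0 0 -45 0 1;0 0 0 0 -45 0 1;0 0 0 0 0 0 1;0 0 0 0 0 0 1'
python3 -c "
from mv import *
to([.583,.007,.21],3.0136)
c=cam('side');crop(c,200,60,330,220,5,'pics/s2.png')
c=cam('top');crop(c,170,140,300,260,5,'pics/t2.png')"
```

```text
clock: 6.18
eef_pos: [0.4321, 0.333, 0.2082]
tool_rot: [-0.415, -0.571, 0.574, 0.415]
ft_force: [-1.2, -0.6, -3.5]
grip_width: 0.023
t 6.17 tcp [432.1 333.  208.2] head 108.17 down [-0.003 -0.003 -1.   ] q [ 0.66  0.34  0.09  1.32 -0.    0.34] F [-1.2 -0.6 -3.5] w 23.0
shift tool (mm) [-356.8   -1.3  -41.7] rotvec deg [-2.300e-01 -6.449e+01  2.000e-02]
```

View pics/s2.png

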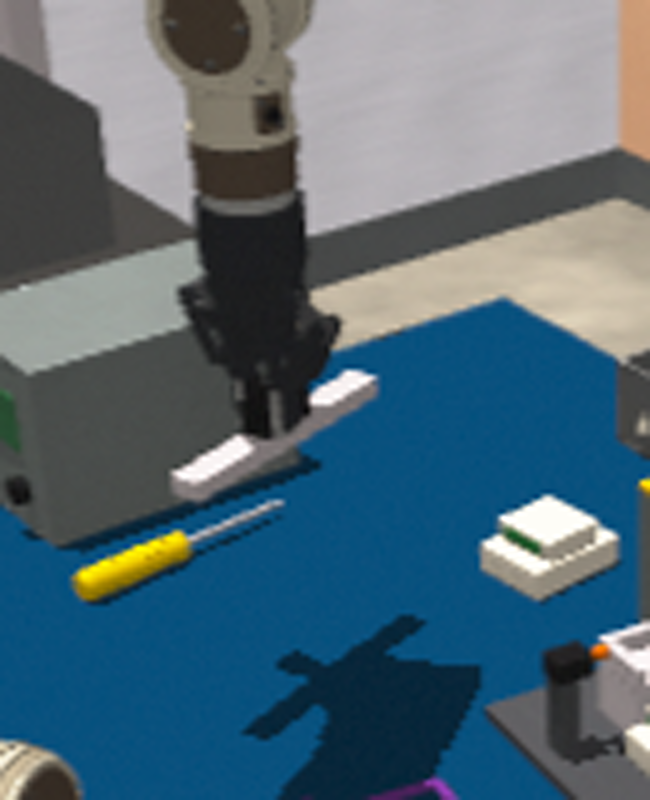

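```bash
python3 -m inch '0 0 0 -30 0 -5 1;0 0 0 -45 0 -5 1;0 0 0 -50 0 -6 1;0 0 0 -50 0 -6 1;0 0 0 -50 0 -5 1;0 0 0 -50 0 -5 1;0 0 0 -45 0 -5 1;0 0 0 -36.8 0 -4.7 1;0 0 0 0 0 0 1'
python3 -m inch '0 -7 0 0 0 0 1;0 -10 0 0 0 0 1;0 -10 0 0 0 0 1;0 -10 0 0 0 0 1;0 -10 0 0 0 0 1;0 -10 0 0 0 0 1;0 -7.5 0 0 0 0 1;0 0 0 0 0 0 1;0 0 0 0 0 0 1'
python3 -c "
from mv import *
to([.583,.007,.15],3.0136)
c=cam('side');crop(c,250,60,410,220,4,'pics/s3.png')
c=cam('top');crop(c,230,90,370,220,5,'pics/t3.png')"
```

```text
clock: 7.4
eef_pos: [0.5837, 0.0053, 0.2076]
tool_rot: [-0.415, -0.571, 0.573, 0.417]
ft_force: [0.3, 0.7, -3.1]
grip_width: 0.0227
clock: 8.52
eef_pos: [0.5833, 0.0087, 0.2094]
tool_rot: [-0.045, -0.706, 0.706, 0.046]
ft_force: [0.0, 0.3, -2.8]
grip_width: 0.0226
t 8.53 tcp [583.3   8.7 209.4] head 172.63 down [-0.002  0.    -1.   ] q [ 0.01  0.42  0.2   1.35  0.   -1.43] F [ 0.   0.3 -2.8] w 22.6
shift tool (mm) [ 0.  59.4  1.7] rotvec deg [-0.01 -0.04  0.1 ]
```

View pics/s3.png

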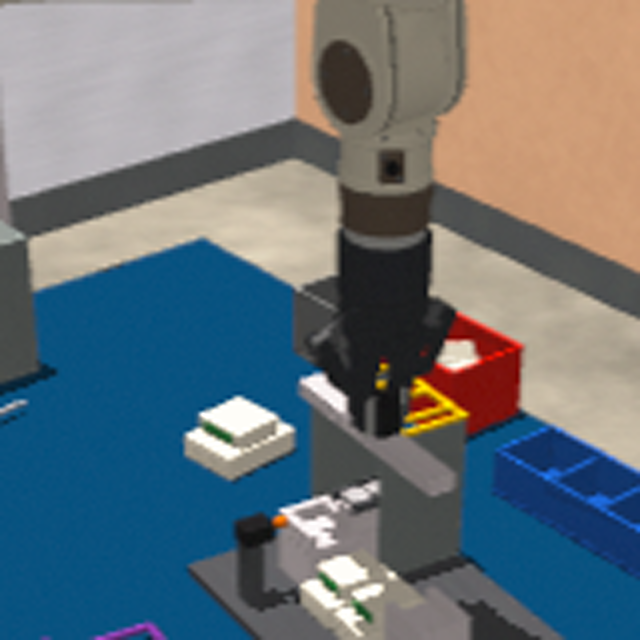

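View pics/t3.png

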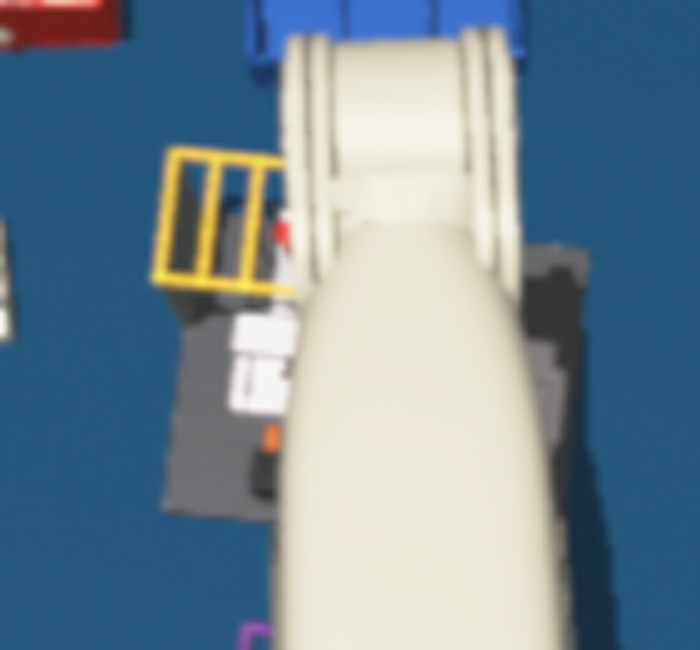

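```bash
python3 -m inch '0 0 0 0 20 1.5 1;0 0 0 0 30 0 1;0 0 0 0 30 0 1;0 0 0 0 20 0 1;0 0 0 0 0 0 1;0 0 0 0 0 0 1'
python3 -c "
from mv import *
to([.583,.007,.106],3.0136)
c=cam('side');crop(c,290,130,420,240,6,'pics/s4.png')
c=cam('top');crop(c,240,110,350,200,6,'pics/t4.png')"
```

```text
clock: 9.38
eef_pos: [0.5844, 0.0066, 0.1113]
tool_rot: [0.046, 0.706, -0.706, -0.045]
ft_force: [-0.1, 0.6, -1.9]
grip_width: 0.0229
t 9.38 tcp [584.4   6.6 111.3] head 172.67 down [ 0.001  0.    -1.   ] q [ 0.01  0.48  0.03  1.12 -0.   -1.43] F [-0.1  0.6 -1.9] w 22.9
shift tool (mm) [ 1.5  5.3 -0.2] rotvec deg [ 0.01 -0.   -0.08]
```

View pics/s4.png

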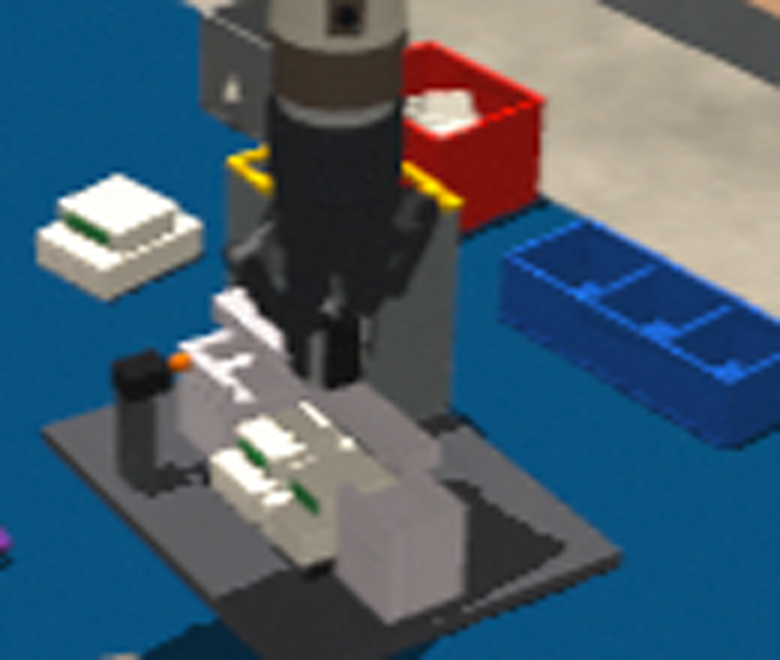

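View pics/t4.png

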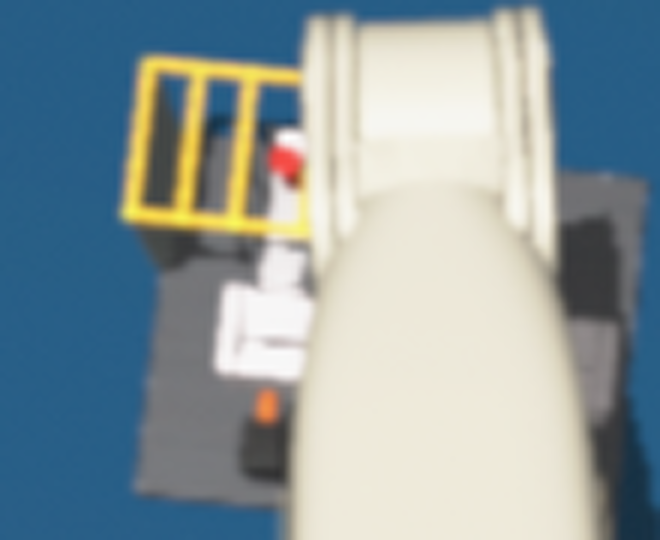

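```bash
cat > ov.py <<'E'
from fit import *
def box(F,x0,x1,y0,y1,z0,z1):
    c,s=np.cos(F[2]),np.sin(F[2])
    P=np.array([[x,y,z] for z in(z0,z1) for x,y in((x0,y0),(x1,y0),(x1,y1),(x0,y1))])
    return np.c_[F[0]+c*P[:,0]-s*P[:,1],F[1]+s*P[:,0]+c*P[:,1],P[:,2]]
ED=[(0,1),(1,2),(2,3),(3,0),(4,5),(5,6),(6,7),(7,4),(0,4),(1,5),(2,6),(3,7)]
def draw(c,boxes,x0,y0,x1,y1,s,fn):
    im=cv2.resize(c["color"][y0:y1,x0:x1],None,fx=s,fy=s,interpolation=cv2.INTER_CUBIC)
    im=np.clip(255*(im/255.)**.8,0,255).astype(np.uint8)
    for P,col in boxes:
        q=((proj(c,P)-[x0,y0]+.5)*s-.5)
        for i,j in ED: cv2.line(im,tuple(np.round(q[i]*8).astype(int).tolist()),tuple(np.round(q[j]*8).astype(int).tolist()),col,1,cv2.LINE_AA,3)
    cv2.imwrite(fn,im)
E
python3 - <<'E'
from ov import *
F=[.5817,.0118,-.1251]; c=cam('side')
draw(c,[(box(F,-.095,.13,-.127,.163,0,.012),(255,255,0)),(box(F,-.012,.012,-.1,.1,.095,.111),(0,0,255)),(box(F,-.017,.017,.06,.106,.06,.074),(0,255,0)),(box(F,-.017,.017,-.106,-.06,.06,.074),(0,255,0))],300,160,400,240,8,'pics/s5.png')
E
```

```text
(no output)
```

View pics/s5.png

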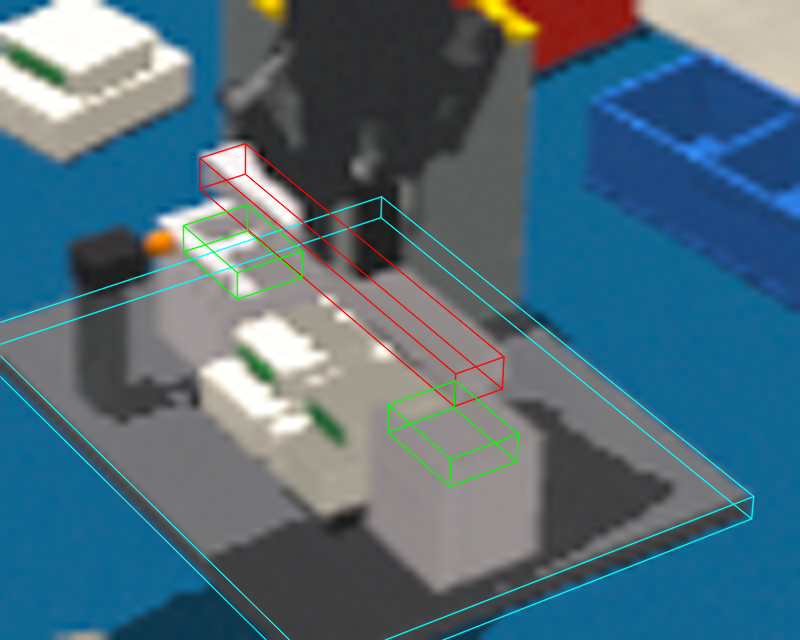

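```bash
python3 - <<'E'
from ov import *
F=[.5817,.0118,-.1251]; c=cam('side')
B=[(box(F,-.012,.012,-.1,.1,.095,.111),(0,0,255))]
def eq(c):
    d=dict(c); im=c["color"].astype(float); d["color"]=np.clip(im*1.0,0,255).astype(np.uint8); return d
for k,(x0,y0) in enumerate([(345,195),(320,172)]):
    draw(c,B,x0,y0,x0+25,y0+20,15,'pics/a.png');draw(c,[],x0,y0,x0+25,y0+20,15,'pics/b.png')
    r=np.hstack([cv2.imread('pics/b.png'),cv2.imread('pics/a.png')])
    lo,hi=np.percentile(r,2),np.percentile(r,98); cv2.imwrite(f'pics/z{k}.png',np.clip((r-lo)/(hi-lo)*255,0,255).astype(np.uint8))
E
python3 -c "
import cv2,numpy as np
cv2.imwrite('pics/z.png',np.vstack([cv2.imread('pics/z0.png'),cv2.imread('pics/z1.png')]))"
```

```text
(no output)
```

View pics/z.png

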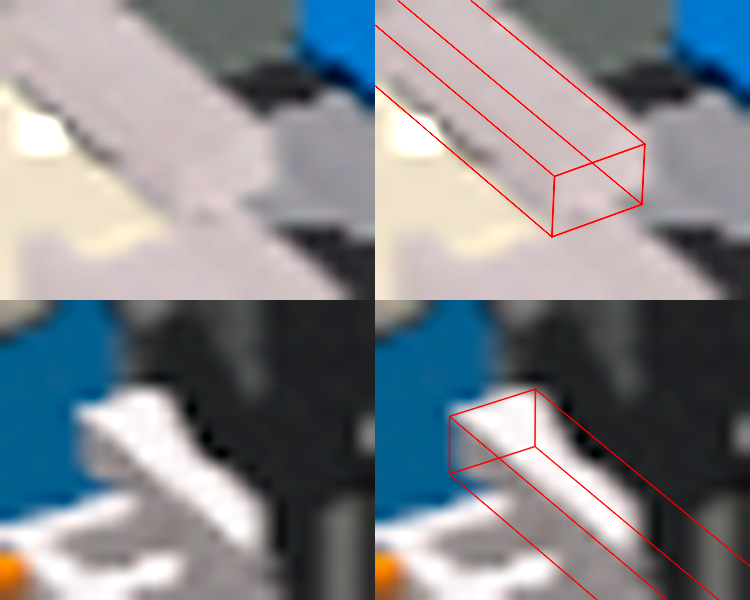

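```bash
python3 -m inch '0 0 0 1 10 0 1;0 0 0 0 8 0 1;0 0 0 0 6 0 1;0 0 0 0 4 0 1;0 0 0 0 0 0 1;0 0 0 0 0 0 1'
python3 -m inch '0 0 0 0 2 0 1;0 0 0 0 2 0 1;0 0 0 0 1 0 1;0 0 0 0 0 0 1'
```

```text
clock: 10.32
eef_pos: [0.583, 0.0067, 0.0825]
tool_rot: [0.045, 0.706, -0.706, -0.045]
ft_force: [0.3, -0.4, -3.6]
grip_width: 0.023
clock: 10.82
eef_pos: [0.5826, 0.0067, 0.0772]
tool_rot: [-0.045, -0.706, 0.706, 0.045]
ft_force: [0.8, 0.3, -3.0]
grip_width: 0.0233
```

```bash
python3 -m inch '0 0 0 0 1 0 1;0 0 0 0 1 0 1;0 0 0 0 0 0 1'
python3 - <<'E'
from ov import *
from mv import show
show()
F=[.5817,.0118,-.1251]; c=cam('side')
draw(c,[(box(F,-.012,.012,-.1,.1,.06,.076),(0,0,255))],300,160,400,240,8,'pics/s6.png')
E
```

```text
clock: 11.2
eef_pos: [0.5828, 0.0067, 0.0757]
tool_rot: [0.045, 0.706, -0.706, -0.045]
ft_force: [-1.3, 0.5, -0.2]
grip_width: 0.0232
t 11.2 tcp [582.8   6.7  75.7] head 172.69 down [ 0.  0. -1.] q [ 0.01  0.51 -0.02  1.04  0.   -1.43] F [-1.3  0.5 -0.2] w 23.2
```

View pics/s6.png

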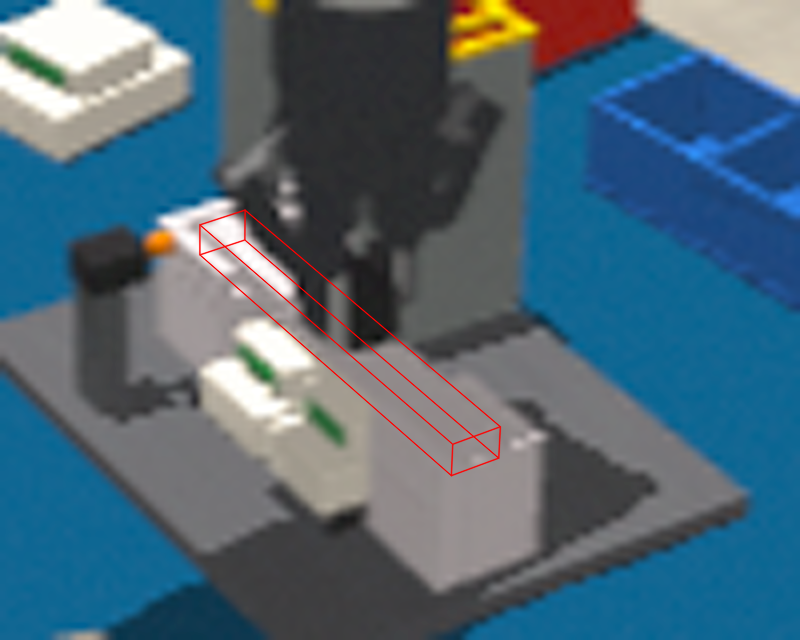

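```bash
python3 -m inch '0 0 0 0 0 0 0.75;0 0 0 0 0 0 0.6;0 0 0 0 0 0 0.4;0 0 0 0 0 0 0.4;0 0 0 0 0 0 0.3; 0 0 0 0 -10 0 0.3;0 0 0 0 -30 0 0.2;0 0 0 0 -40 0 0.1;0 0 0 0 -40 0 0;0 0 0 0 -30 0 0;0 0 0 0 0 0 0'
python3 - <<'E'
from ov import *
from mv import to
F=[.5817,.0118,-.1251]; c=cam('side')
draw(c,[(box(F,-.012,.012,-.1,.1,.06,.076),(0,0,255))],300,160,400,240,8,'pics/s7.png')
draw(c,[],300,160,400,240,8,'pics/s7b.png')
to([.425,-.362,.225],-.0886+np.pi/2)
to([.425,-.362,.225],-.0886-np.pi/2)
E
```

```text
clock: 12.62
eef_pos: [0.5847, 0.0067, 0.2293]
tool_rot: [0.048, 0.706, -0.705, -0.042]
ft_force: [-0.4, -0.0, -0.8]
grip_width: 0.0856
t 12.68 tcp [583.6   6.7 227.1] head 172.69 down [ 0.004  0.    -1.   ] q [ 0.01  0.41  0.23  1.39  0.   -1.43] F [ 0.  -0.4 -0.5] w 85.4
shift tool (mm) [110.4   1.5 385.9] rotvec deg [ 0.18 87.76 -0.14]
t 12.68 tcp [583.6   6.7 227.1] head 172.69 down [ 0.004  0.    -1.   ] q [ 0.01  0.41  0.23  1.39  0.   -1.43] F [ 0.  -0.4 -0.5] w 85.4
shift tool (mm) [110.4   1.5 385.9] rotvec deg [ -0.14 -92.24  -0.18]
```

View pics/s7.png

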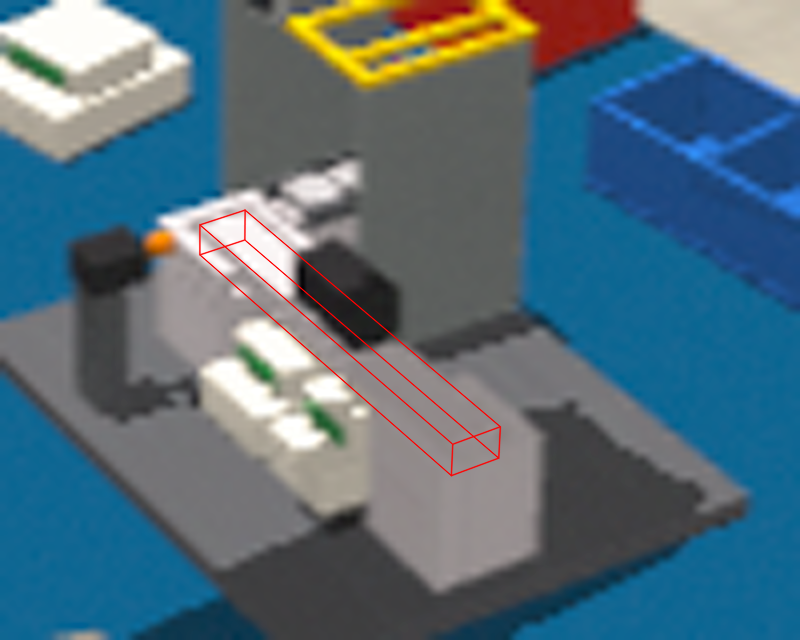

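View pics/s7b.png

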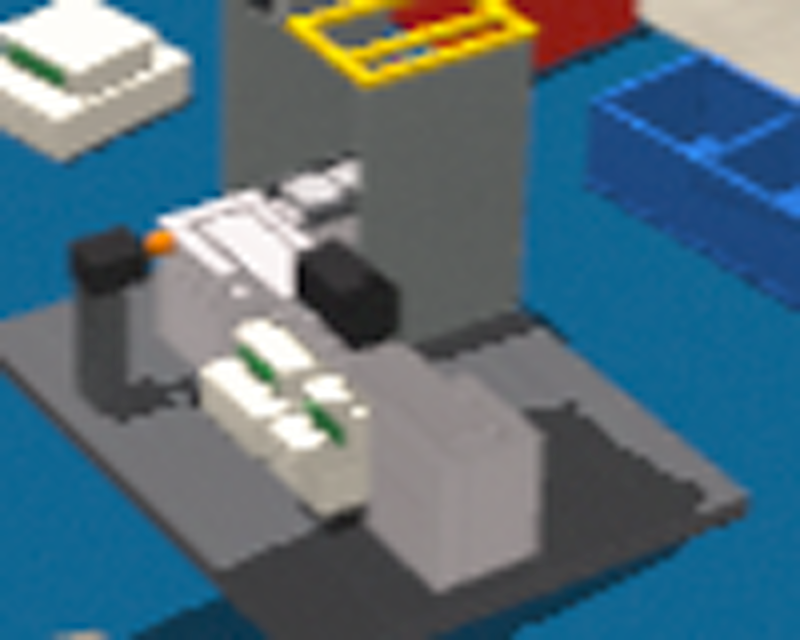

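```bash
python3 -m inch '0 0 0 10 0 35 0;0 0 0 15 0 50 0;0 0 0 15 0 50 0;0 0 0 15 0 50 0;0 0 0 15 0 50 0;0 0 0 15 0 50 0;0 0 0 15 0 50 0;0 0 0 10.4 0 50 0;0 0 0 0 0 0 0'
python3 -m inch '0 8 0 0 0 0 0;0 10 0 0 0 0 0;0 10 0 0 0 0 0;0 10 0 0 0 0 0;0 10 0 0 0 0 0;0 10 0 0 0 0 0;0 10 0 0 0 0 0;0 10 0 0 0 0 0;0 9.8 0 0 0 0 0;0 0 0 0 0 0 0;0 0 0 0 0 0 0'
python3 - <<'E'
from mv import *
to([.4244,-.3616,.006],-.0886+np.pi/2)
c=cam('side');crop(c,340,180,470,320,5,'pics/s8.png')
c=cam('top'); crop(c,240,100,370,220,6,"pics/t8.png")
E
```

```text
clock: 13.8
eef_pos: [0.422, -0.3636, 0.2235]
tool_rot: [0.046, 0.706, -0.705, -0.048]
ft_force: [1.1, 1.1, -0.5]
grip_width: 0.0853
clock: 15.18
eef_pos: [0.4242, -0.3603, 0.2247]
tool_rot: [-0.521, -0.478, 0.478, 0.521]
ft_force: [0.3, 0.5, -0.3]
grip_width: 0.0851
t 15.18 tcp [ 424.2 -360.3  224.7] head 85.07 down [-0.001  0.001 -1.   ] q [-0.7   0.36  0.15  1.36  0.   -0.62] F [ 0.3  0.5 -0.3] w 85.1
shift tool (mm) [ -1.4 218.7  -0.5] rotvec deg [-0.05  0.14  0.05]
```

View pics/t8.png

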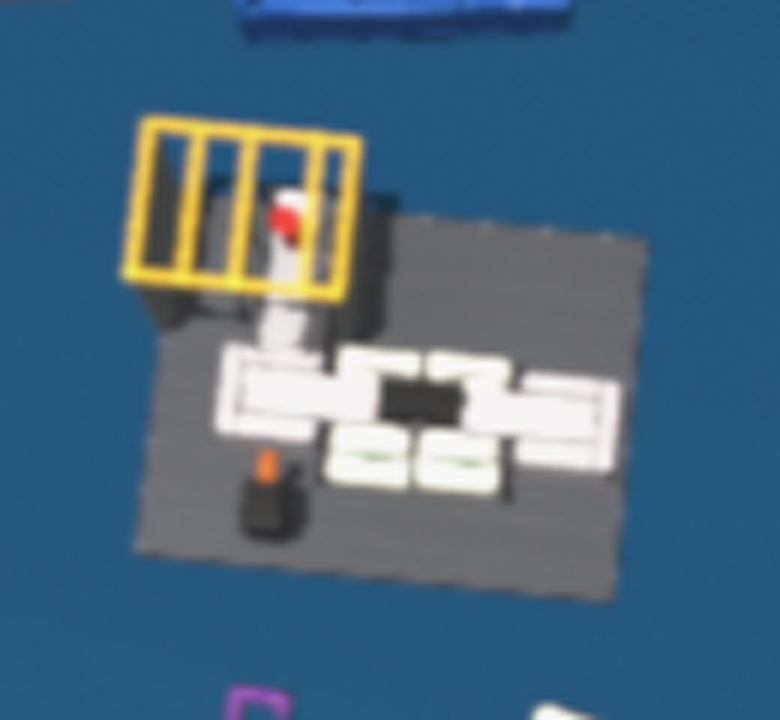

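View pics/s8.png

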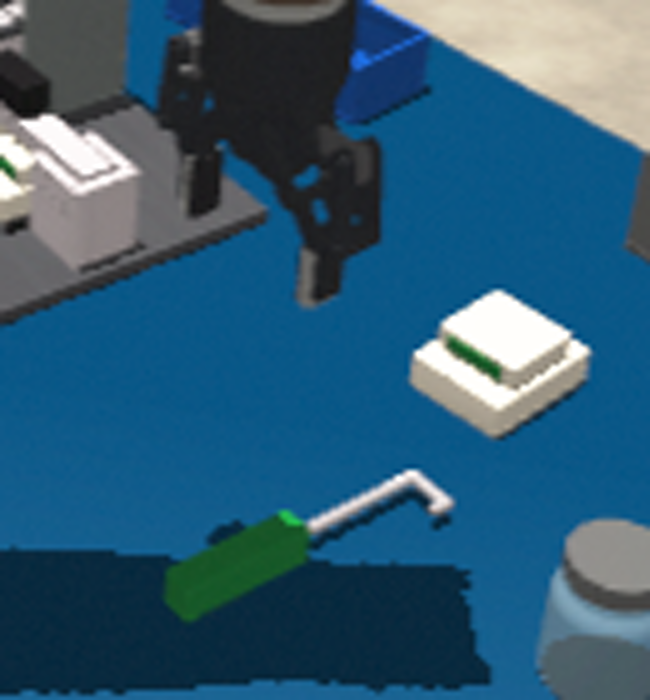

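```bash
python3 -m inch '0 0.1 0 -1 30 0 0;0 0 0 0 50 0 0;0 0 0 0 50 0 0;0 0 0 0 40 0 0;0 0 0 0 30 0 0;0 0 0 0 14 0 0;0 0 0 0 0 0 0;0 0 0 0 0 0 0;0 0 0 0 0 0 0'
python3 - <<'E'
from mv import *
to([.4244,-.3616,.005],-.0886+np.pi/2)
c=cam('top'); im=c["color"].astype(int); 
m=(im[...,2]>150)&(im[...,1]<90)&(im[...,0]<100); m[:, :270]=0; m[:,300:]=0; m[:125]=0;m[150:]=0
ys,xs=np.nonzero(m); print(len(xs),xs.mean(),ys.mean(),xs.min(),xs.max(),ys.min(),ys.max())
F=np.array([.5844,.0159]); y=-.1299; p=back(c,(xs.mean(),ys.mean()),.133)[:2]-F
print(np.round([np.cos(y)*p[0]+np.sin(y)*p[1],-np.sin(y)*p[0]+np.cos(y)*p[1]],4))
E
```

```text
clock: 16.4
eef_pos: [0.4252, -0.3629, 0.0129]
tool_rot: [0.523, 0.477, -0.477, -0.521]
ft_force: [0.5, 0.4, -0.0]
grip_width: 0.0855
t 16.4 tcp [ 425.2 -362.9   12.9] head 84.79 down [ 0.002 -0.002 -1.   ] q [-0.71  0.54 -0.16  0.87  0.   -0.62] F [ 0.5  0.4 -0. ] w 85.5
shift tool (mm) [1.3 7.8 0.9] rotvec deg [ 0.14 -0.13 -0.1 ]
12 286.5833333333333 136.58333333333334 285 288 135 139
[0.0853 0.0853]
```

```bash
python3 -m inch '0 0 0 1 4 0 0;0 0 0 0 3 0 0;0 0 0 0 0 0 0.4;0 0 0 0 0 0 0.7;0 0 0 0 0 0 1;0 0 0 0 0 0 1;0 0 0 0 0 0 1;0 0 0 0 0 0 1;0 0 0 0 0 0 1;0 0 0 0 0 0 1'
python3 - <<'E'
from mv import *
show()
E
```

```text
clock: 17.7
eef_pos: [0.4245, -0.3613, 0.0046]
tool_rot: [0.522, 0.477, -0.477, -0.522]
ft_force: [1.1, -0.6, 3.4]
grip_width: 0.0208
t 17.7 tcp [ 424.5 -361.3    4.6] head 84.79 down [ 0.001 -0.001 -1.   ] q [-0.71  0.55 -0.17  0.85 -0.   -0.61] F [ 1.1 -0.6  3.4] w 20.8
```

```bash
python3 -m inch '0 0 0 0 -15 0 1;0 0 0 0 -35 0 1;0 0 0 0 -45 0 1;0 0 0 0 -45 0 1;0 0 0 0 -45 0 1;0 0 0 0 -25 0 1;0 0 0 0 0 0 1;0 0 0 0 0 0 1'
python3 - <<'E'
from mv import *
x,y=np.array([.9918,-.1276]),np.array([.1276,.9918])
p=np.array([.584,.015])-.123*x+.126*y; print(p)
to([*p,.215],1.4428)
c=cam('side');crop(c,340,150,500,300,5,'pics/s9.png')
c=cam('top');crop(c,370,130,470,250,5,'pics/t9.png')
E
```

```text
clock: 18.7
eef_pos: [0.4234, -0.3604, 0.2129]
tool_rot: [-0.521, -0.477, 0.477, 0.523]
ft_force: [-0.7, 0.8, -2.8]
grip_width: 0.0209
[0.4780862 0.1556616]
t 18.7 tcp [ 423.4 -360.4  212.9] head 84.79 down [-0.002  0.002 -1.   ] q [-0.71  0.36  0.13  1.34 -0.   -0.61] F [-0.7  0.8 -2.8] w 20.9
shift tool (mm) [518.9  -1.3  -7.5] rotvec deg [-0.13  2.12  0.08]
```

View pics/s9.png

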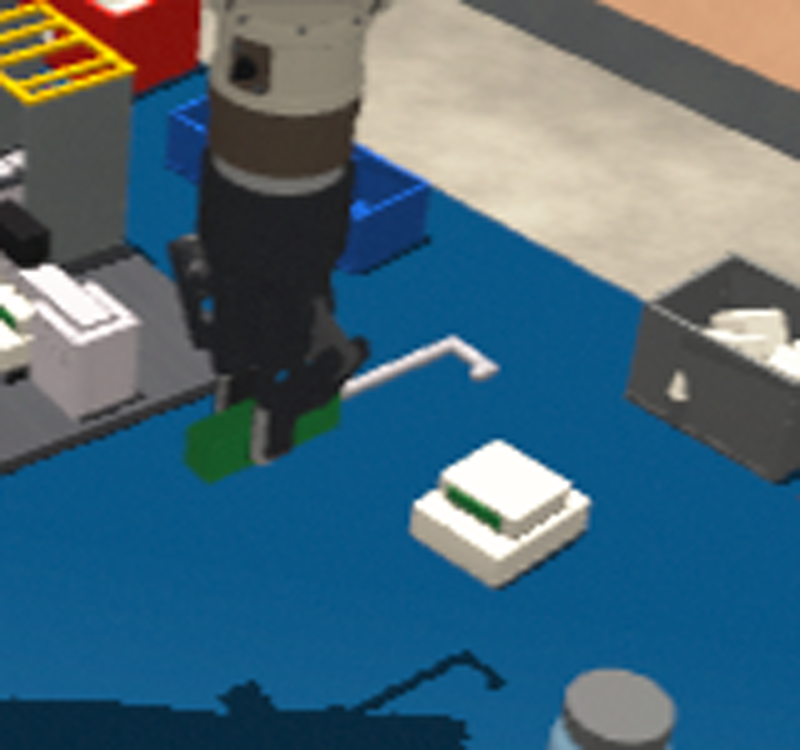

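View pics/t9.png

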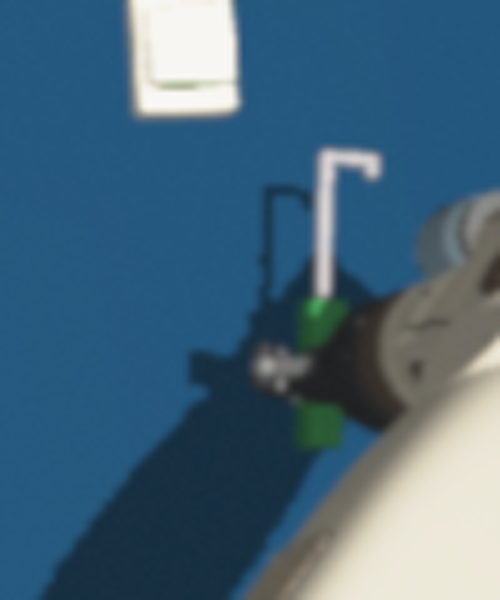

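```bash
python3 - <<'E'
from mv import *
from ov import *
o,M=show(); t=np.array(o["eef_pos"]); h=-.0909; x=np.array([np.cos(h),np.sin(h),0]); y=np.array([-x[1],x[0],0])
P=[t+x*(.008+a)+y*b+[0,0,.0084] for a,b in((.135,0),(.135,-.028),(.127,-.028),(.06,0))]
c=cam('side');q=proj(c,P);crop(c,400,205,460,245,10,'pics/s10.png',q)
c=cam('top');q=proj(c,P);crop(c,420,150,460,200,10,'pics/t10.png',q)
E
python3 -m inch '0 0 0 30 0 0 1;0 0 0 45 0 0 1;0 0 0 50 0 0 1;0 0 0 50 0 0 1;0 0 0 50 0 0 1;0 0 0 50 0 0 1;0 0 0 50 0 0 1;0 0 0 50 0 0 1;0 0 0 50 0 -3 1;0 0 0 45 0 -4 1;0 2.1 0 30 0 0 1;0 0 0 19 0 0 1'
```

```text
t 18.8 tcp [ 423.3 -360.3  212.3] head 84.79 down [-0.003  0.003 -1.   ] q [-0.71  0.36  0.12  1.34 -0.   -0.61] F [-0.5 -0.2 -0.9] w 20.6
clock: 20.4
eef_pos: [0.4786, 0.1564, 0.2135]
tool_rot: [-0.53, -0.467, 0.468, 0.531]
ft_force: [-0.3, 0.4, -2.7]
grip_width: 0.0209
```

View pics/s10.png

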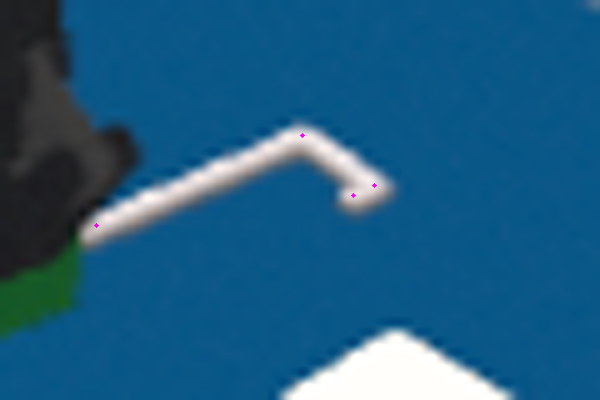

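View pics/t10.png

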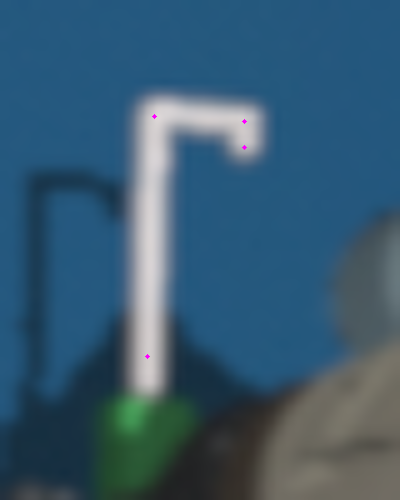

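```bash
python3 -m inch '0 0 0 0 20 0 1;0 0 0 0 35 0 1;0 0 0 0 35 0 1;0 0 0 0 17 0 1;0 0 0 0 0 0 1;0 0 0 0 0 0 1'
cat > hk.py <<'E'
from mv import *
from ov import *
x,y=np.array([np.cos(-.128),np.sin(-.128)]),np.array([-np.sin(-.128),np.cos(-.128)])
O=np.array([.584,.015])
def hook():
    o,M=show(); t=np.array(o["eef_pos"]); h=np.arctan2(M[1,0],M[0,0])-np.pi/2
    hx=np.array([np.cos(h),np.sin(h),0]); hy=np.array([-hx[1],hx[0],0])
    C=t+hx*.008+[0,0,.0084]; d=C[:2]-O
    print("hook origin in fixture mm",np.round([d@x*1000,d@y*1000,C[2]*1000],1),"yaw rel deg",round(np.degrees(h+.128),2))
    return [C+hx*a+hy*b for a,b in((.135,0),(.135,-.028),(.127,-.028),(.06,0))]
def hto(fx,fy,z=.112):
    p=O+x*(fx-8)/1000+y*fy/1000; to([*p,z-.0084],1.4428)
E
python3 - <<'E'
from hk import *
P=hook(); hto(-20,126)
c=cam('side');crop(c,270,120,400,220,6,'pics/s11.png',proj(c,P))
c=cam('top');crop(c,220,100,340,220,6,'pics/t11.png',proj(c,P))
E
```

```text
clock: 21.15
eef_pos: [0.4797, 0.1549, 0.108]
tool_rot: [0.531, 0.467, -0.467, -0.531]
ft_force: [-0.1, 0.1, -0.9]
grip_width: 0.021
t 21.15 tcp [479.7 154.9 108. ] head 82.67 down [ 0.001  0.    -1.   ] q [ 0.31  0.34 -0.2   1.03 -0.    0.44] F [-0.1  0.1 -0.9] w 21.0
hook origin in fixture mm [-113.3  125.5  116.4] yaw rel deg 0.0
t 21.15 tcp [479.7 154.9 108. ] head 82.67 down [ 0.001  0.    -1.   ] q [ 0.31  0.34 -0.2   1.03 -0.    0.44] F [-0.1  0.1 -0.9] w 21.0
shift tool (mm) [  0.5   4.4 -93.3] rotvec deg [0.05 0.   0.02]
```

View pics/s11.png

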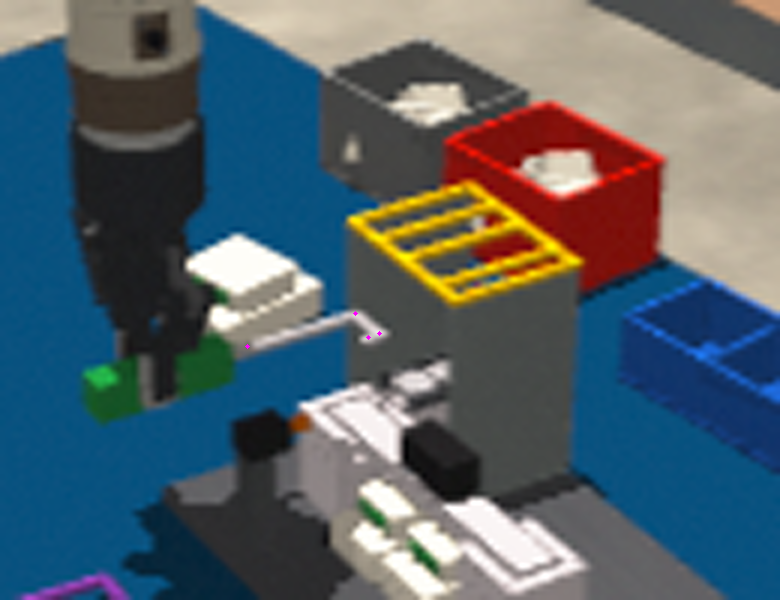

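View pics/t11.png

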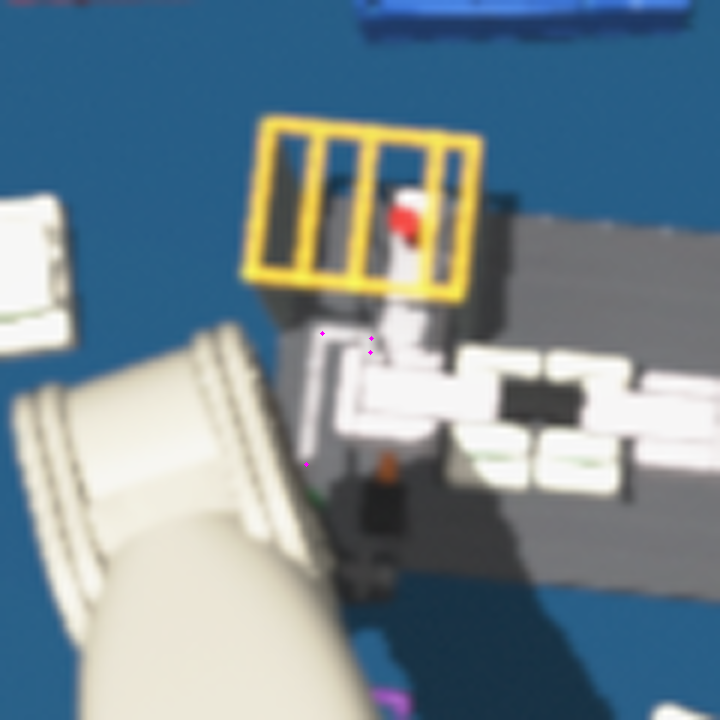

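```bash
python3 -m inch '0 0 0 0.5 4.4 0 1;0 0 0 0 0 -15 1;0 0 0 0 0 -20 1;0 0 0 0 0 -20 1;0 0 0 0 0 -20 1;0 0 0 0 0 -12 1;0 0 0 0 0 -6 1;0 0 0 0 0 0 1;0 0 0 0 0 0 1'
python3 - <<'E'
from hk import *
P=hook(); hto(-20,96)
c=cam('side');crop(c,300,120,400,200,6,'pics/s12.png',proj(c,P))
c=cam('top');crop(c,240,100,340,200,7,'pics/t12.png',proj(c,P))
E
```

```text
clock: 22.38
eef_pos: [0.5707, 0.1438, 0.1028]
tool_rot: [-0.531, -0.467, 0.467, 0.531]
ft_force: [0.0, -0.6, -2.4]
grip_width: 0.0209
t 22.38 tcp [570.7 143.8 102.8] head 82.7 down [-0.001 -0.    -1.   ] q [0.25 0.5  0.04 1.11 0.   0.37] F [ 0.  -0.6 -2.4] w 20.9
hook origin in fixture mm [-21.6 126.  111.2] yaw rel deg 0.04
t 22.38 tcp [570.7 143.8 102.8] head 82.7 down [-0.001 -0.    -1.   ] q [0.25 0.5  0.04 1.11 0.   0.37] F [ 0.  -0.6 -2.4] w 20.9
shift tool (mm) [-30.   -0.8  -1.6] rotvec deg [-0.04  0.04 -0.01]
```

View pics/t12.png

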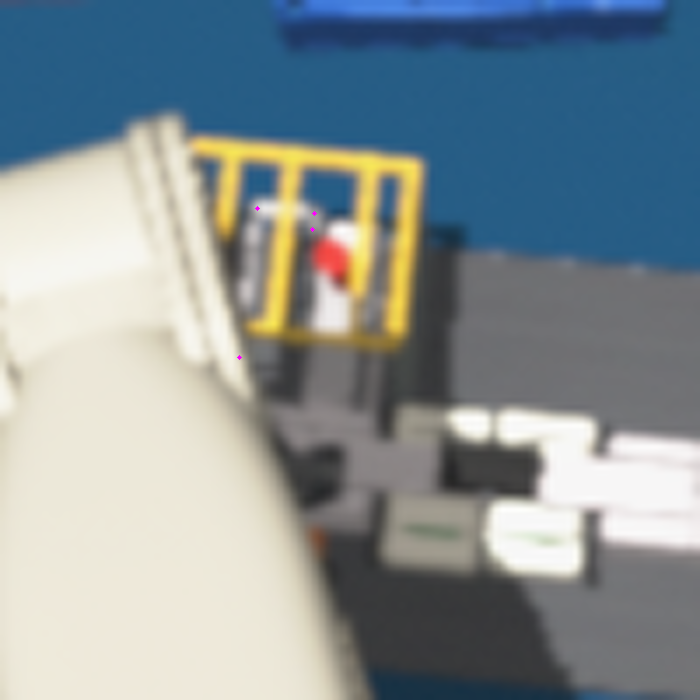

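View pics/s12.png

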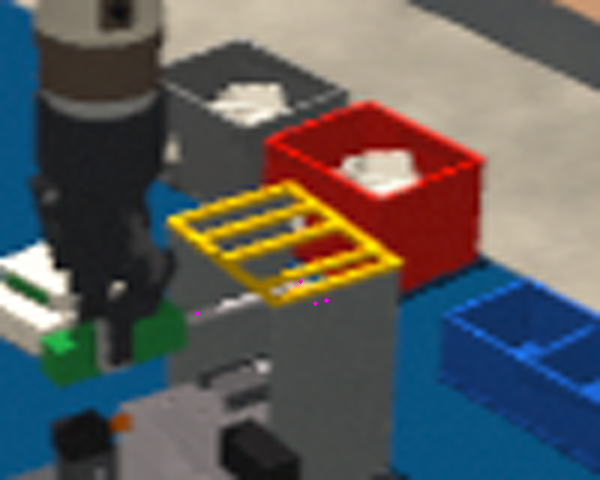

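```bash
python3 -m inch '0 0 0 0 -0.8 -5 1;0 0 0 -8 0 0 1;0 0 0 -10 0 0 1;0 0 0 -8 0 0 1;0 0 0 -4 0 0 1;0 0 0 0 0 0 1;0 0 0 0 0 0 1'
python3 - <<'E'
from hk import *
P=hook()
S=[[*(O+x*a+y*.082),z] for a in(.085,.09) for z in(.133,.112)]
c=cam('top');print(np.round(proj(c,S),1));crop(c,255,110,325,170,10,'pics/t13.png',proj(c,P))
E
```

```text
clock: 23.35
eef_pos: [0.5726, 0.1134, 0.1038]
tool_rot: [-0.531, -0.467, 0.467, 0.531]
ft_force: [0.6, 0.7, -1.7]
grip_width: 0.0207
t 23.35 tcp [572.6 113.4 103.8] head 82.69 down [ 0.  0. -1.] q [0.2  0.49 0.02 1.11 0.   0.32] F [ 0.6  0.7 -1.7] w 20.7
hook origin in fixture mm [-15.9  96.2 112.2] yaw rel deg 0.03
[[287.8 136.9]
 [288.2 138.6]
 [287.9 135.5]
 [288.4 137.1]]
```

View pics/t13.png

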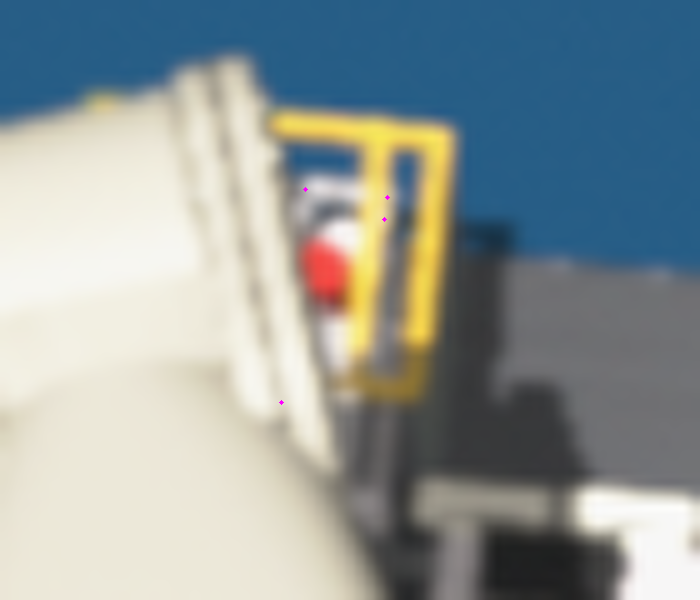

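```bash
python3 - <<'E'
from hk import *
c=cam('top')
for q in((267,448),(267,480)):
    u=uv(240,100,6,[q])[0]; d=back(c,u,.084)[:2]-np.array([.5844,.0159]); print(np.round([d@x,d@y],4))
E
python3 -m inch '0 0 0 0 0 8 1;0 0 0 0 0 8 1;0 0 0 0 0 4 1;0 0 0 0 0 4 1;0 0 0 0 0 4 1;0 0 0 0 0 0 1'
python3 -c "
from hk import *
hook()"
python3 -m inch '0 0 0 0 0 6 1;0 0 0 0 0 6 1;0 0 0 0 0 6 1;0 0 0 0 0 6 1;0 0 0 0 0 0 1'
python3 - <<'E'
from hk import *
P=hook()
c=cam('top');crop(c,240,110,340,200,7,'pics/t14.png',proj(c,P))
c=cam('side');crop(c,290,130,390,220,7,'pics/s14.png',proj(c,P))
E
```

```text
[-0.0346  0.0841]
[-0.0531  0.0821]
clock: 24.2
eef_pos: [0.5459, 0.1169, 0.1041]
tool_rot: [0.532, 0.468, -0.466, -0.53]
ft_force: [5.4, -1.7, -4.7]
grip_width: 0.0213
t 24.2 tcp [545.9 116.9 104.1] head 82.68 down [ 0.003  0.    -1.   ] q [ 0.21  0.44 -0.06  1.07 -0.    0.34] F [ 5.4 -1.7 -4.7] w 21.3
hook origin in fixture mm [-42.8  96.2 112.5] yaw rel deg 0.01
clock: 24.82
eef_pos: [0.5215, 0.12, 0.104]
tool_rot: [0.531, 0.468, -0.467, -0.531]
ft_force: [3.7, -0.3, -2.7]
grip_width: 0.0207
t 24.82 tcp [521.5 120.  104. ] head 82.69 down [ 0.001  0.    -1.   ] q [ 0.23  0.4  -0.12  1.05 -0.    0.35] F [ 3.7 -0.3 -2.7] w 20.7
hook origin in fixture mm [-67.4  96.2 112.4] yaw rel deg 0.02
```

View pics/t14.png

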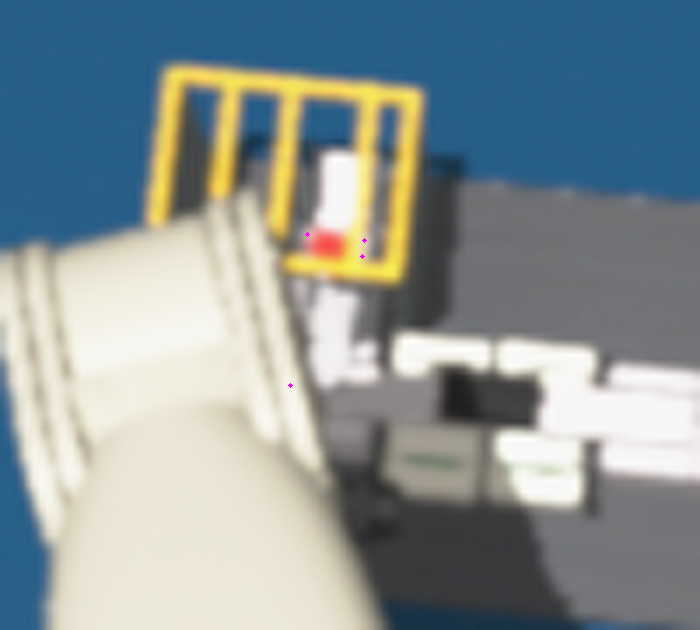

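View pics/s14.png

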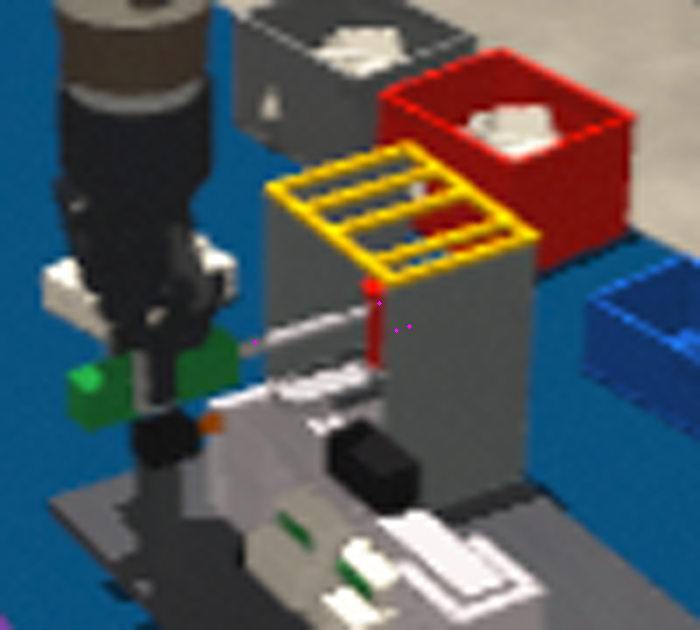

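```bash
python3 -m inch '0 0 0 0 0 5 1;0 0 0 0 0 5 1;0 0 0 0 0 5 1;0 0 0 0 0 5 1;0 0 0 0 0 3 1;0 0 0 0 0 0 1'
python3 -m inch '0 0 0 0 0 2 1;0 0 0 0 0 0 1'
python3 -m inch '0 0 0 0 0 2 1;0 0 0 0 0 0 1'
python3 - <<'E'
from hk import *
P=hook()
c=cam('side');crop(c,290,130,390,220,7,'pics/s15.png',proj(c,P))
E
```

```text
clock: 25.68
eef_pos: [0.4987, 0.1229, 0.104]
tool_rot: [0.531, 0.467, -0.467, -0.531]
ft_force: [4.5, -0.5, -2.9]
grip_width: 0.0209
clock: 25.92
eef_pos: [0.4967, 0.1232, 0.1039]
tool_rot: [0.531, 0.467, -0.467, -0.531]
ft_force: [5.7, -0.5, -2.7]
grip_width: 0.0209
clock: 26.18
eef_pos: [0.4946, 0.1234, 0.1039]
tool_rot: [0.531, 0.467, -0.467, -0.531]
ft_force: [3.5, -0.5, -3.0]
grip_width: 0.0208
t 26.18 tcp [494.6 123.4 103.9] head 82.69 down [ 0.001  0.    -1.   ] q [ 0.24  0.35 -0.19  1.03 -0.    0.37] F [ 3.5 -0.5 -3. ] w 20.8
hook origin in fixture mm [-94.6  96.1 112.3] yaw rel deg 0.02
```

View pics/s15.png

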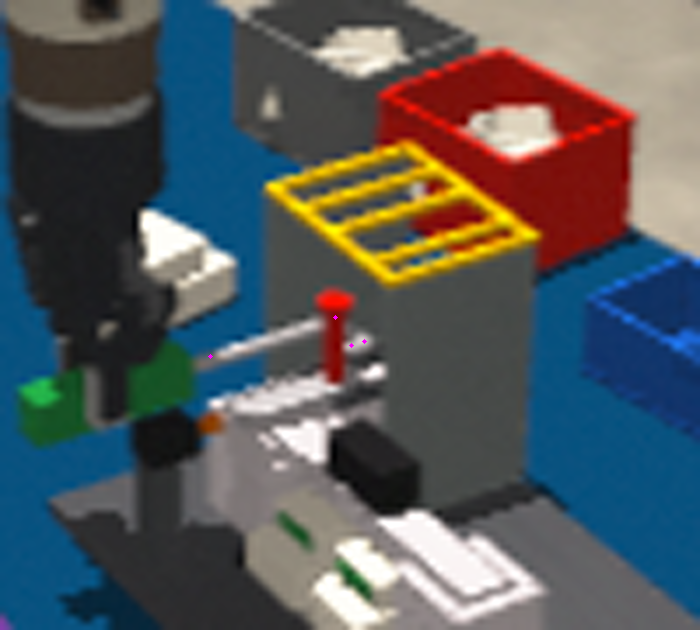

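```bash
for i in 1 2 3; do python3 -m inch '0 0 0 0 0 1 1;0 0 0 0 0 0 1' | grep -E "eef_pos|ft_force"; done
python3 - <<'E'
from hk import *
P=hook()
for i in range(5):
    o=bot.get_obs(); c=cam('side'); print(np.round(o["ft_force"],1))
crop(c,305,170,345,205,14,'pics/s16.png')
E
```

```text
eef_pos: [0.4935, 0.1235, 0.1038]
ft_force: [4.6, -1.2, -2.4]
eef_pos: [0.4924, 0.1237, 0.1038]
ft_force: [5.3, -0.6, -1.9]
eef_pos: [0.4913, 0.1238, 0.1038]
ft_force: [4.5, -0.9, -2.5]
t 26.98 tcp [491.3 123.8 103.8] head 82.69 down [ 0.  0. -1.] q [ 0.25  0.35 -0.2   1.03  0.    0.37] F [ 4.5 -0.9 -2.5] w 20.8
hook origin in fixture mm [-97.8  96.1 112.2] yaw rel deg 0.02
[ 4.5 -0.9 -2.5]
[ 4.8 -0.2 -2.7]
[ 4.3  0.2 -2.1]
[ 4.6 -0.3 -1.4]
[ 4.3  0.1 -2.3]
```

View pics/s16.png

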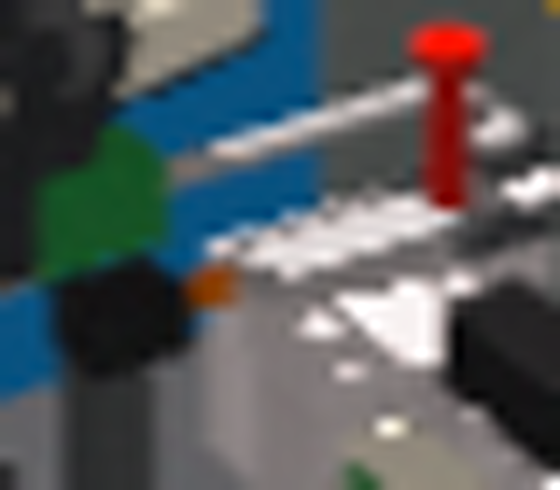

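```bash
cat > st.py <<'E'
from hk import *
f=[]
for i in range(4):
    bot.camera('top'); f.append(bot.get_obs()["ft_force"])
o=bot.get_obs(); d=np.array(o["eef_pos"])[:2]-O
print("Fx",np.round(np.mean(f,0),2),"hook fx",round(d@x*1000+8,2))
E
for i in 1; do 
python3 -m inch '0 0 0 0 0 1 1;0 0 0 0 0 0 1' >/dev/null; python3 st.py
python3 -m inch '0 0 0 0 0 1 1;0 0 0 0 0 0 1'>/dev/null; python3 st.py
python3 -m inch '0 0 0 0 0 1 1;0 0 0 0 0 0 1'>/dev/null; python3 st.py
done
```

```text
Fx [ 4.84 -0.16 -2.28] hook fx -98.91
Fx [ 4.26 -0.23 -2.01] hook fx -99.91
Fx [ 4.67 -0.2  -1.87] hook fx -100.94
```

```bash
python3 -m inch '0 0 0 0 0 1 1;0 0 0 0 0 0 1' >/dev/null; python3 st.py
python3 -m inch '0 0 0 0 0 1 1;0 0 0 0 0 0 1'>/dev/null; python3 st.py
python3 -c "
from hk import *
c=cam('side');crop(c,305,170,345,205,14,'pics/s17.png')"
```

```text
Fx [ 4.88  0.35 -2.14] hook fx -101.93
Fx [ 4.83  0.42 -2.16] hook fx -102.95
```

View pics/s17.png

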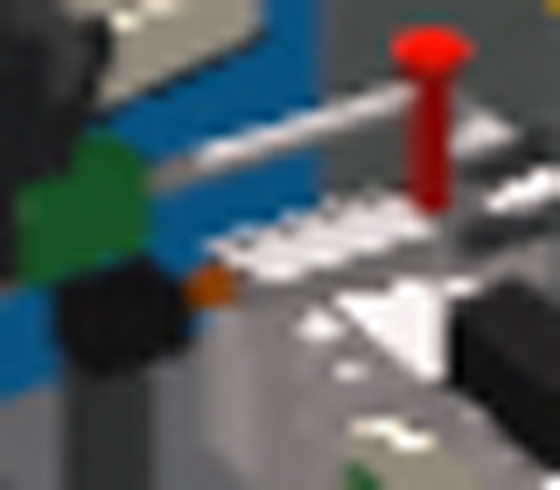

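```bash
python3 -c "
from hk import *
F=[.5817,.0118,-.1251]
c=cam('side')
draw(c,[(box(F,-.038,.05,.071,.093,.080,.088),(0,0,255)),(box(F,-.046,-.036,.077,.087,.079,.089),(0,255,0))],305,170,345,205,14,'pics/s18.png')"
```

```text
(no output)
```

View pics/s18.png

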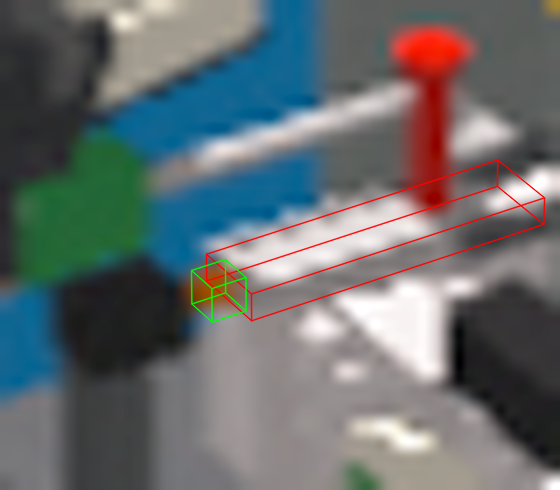

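```bash
for i in 1; do
python3 -m inch '0 0 0 0 0 1 1;0 0 0 0 0 0 1' >/dev/null; python3 st.py
python3 -m inch '0 0 0 0 0 1 1;0 0 0 0 0 0 1'>/dev/null; python3 st.py
done
python3 -c "
from hk import *
c=cam('side');crop(c,305,170,345,205,14,'pics/s19.png')"
```

```text
Fx [ 5.64 -0.33 -2.24] hook fx -103.58
Fx [ 6.25 -0.2  -2.38] hook fx -104.47
```

View pics/s19.png

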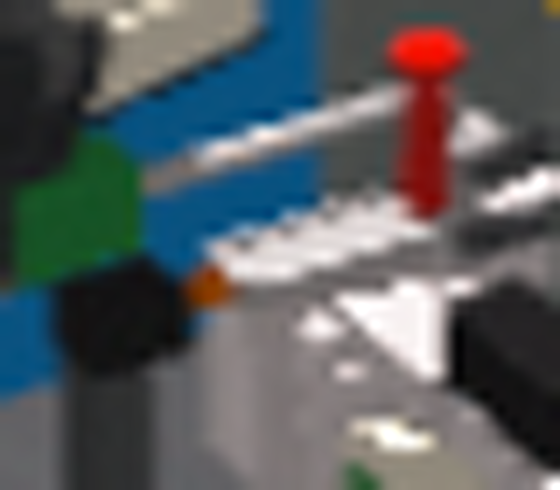

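```bash
for i in 1; do
python3 -m inch '0 0 0 0 0 1 1;0 0 0 0 0 0 1' >/dev/null; python3 st.py
python3 -m inch '0 0 0 0 0 1 1;0 0 0 0 0 0 1'>/dev/null; python3 st.py
python3 -m inch '0 0 0 0 0 1 1;0 0 0 0 0 0 1'>/dev/null; python3 st.py
done
python3 -c "
from hk import *
c=cam('side');crop(c,305,170,345,205,14,'pics/s20.png')"
```

```text
Fx [ 6.4  -0.46 -2.43] hook fx -105.36
Fx [ 6.73 -0.36 -2.77] hook fx -106.26
Fx [ 6.92 -0.22 -2.64] hook fx -107.14
```

View pics/s20.png

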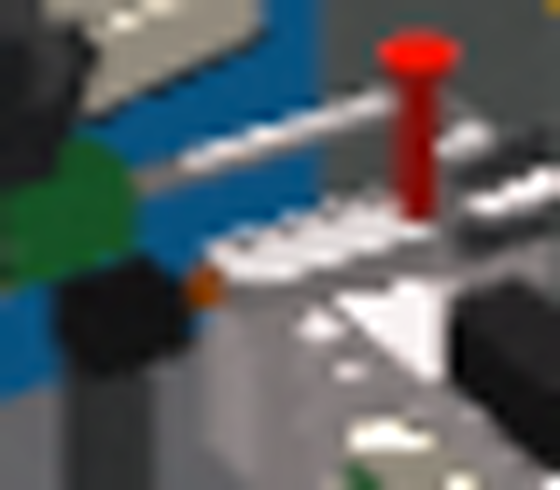

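```bash
python3 -m inch '0 0 0 0 0 1 1;0 0 0 0 0 0 1' >/dev/null; python3 st.py
python3 -m inch '0 0 0 0 0 0.5 1;0 0 0 0 0 0 1' >/dev/null; python3 st.py
python3 -c "
from hk import *
c=cam('side');crop(c,305,170,345,205,14,'pics/s21.png');P=hook();crop(c,290,130,390,220,7,'pics/s21b.png',proj(c,P))"
```

```text
Fx [ 6.48 -0.71 -3.07] hook fx -108.03
Fx [ 6.8  -0.11 -3.2 ] hook fx -108.44
t 32.88 tcp [480.8 125.1 103.9] head 82.67 down [ 0.002 -0.    -1.   ] q [ 0.25  0.33 -0.23  1.02 -0.    0.38] F [ 7.  -0.7 -3.3] w 20.8
hook origin in fixture mm [-108.4   96.   112.3] yaw rel deg 0.01
```

View pics/s21b.png

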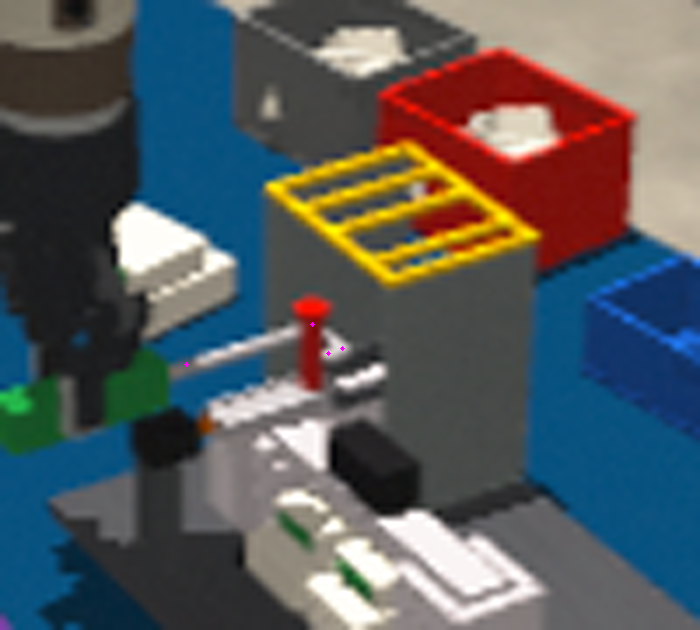

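```bash
python3 -m inch '0 0 0 0 0 -6 1;0 0 0 0 0 -8 1;0 0 0 0 0 -5 1;0 0 0 0 0 0 1;0 0 0 0 0 0 1'
python3 -c "
from hk import *
P=hook()
c=cam('side');crop(c,290,130,390,220,7,'pics/s22.png',proj(c,P))
c=cam('top');crop(c,240,110,340,200,7,'pics/t22.png',proj(c,P))"
```

```text
clock: 33.5
eef_pos: [0.4982, 0.1227, 0.1035]
tool_rot: [-0.531, -0.467, 0.467, 0.531]
ft_force: [0.7, -0.7, -2.1]
grip_width: 0.0208
t 33.5 tcp [498.2 122.7 103.5] head 82.68 down [-0.001 -0.    -1.   ] q [ 0.24  0.36 -0.18  1.03  0.    0.37] F [ 0.7 -0.7 -2.1] w 20.8
hook origin in fixture mm [-90.8  95.9 111.9] yaw rel deg 0.02
```

View pics/s22.png

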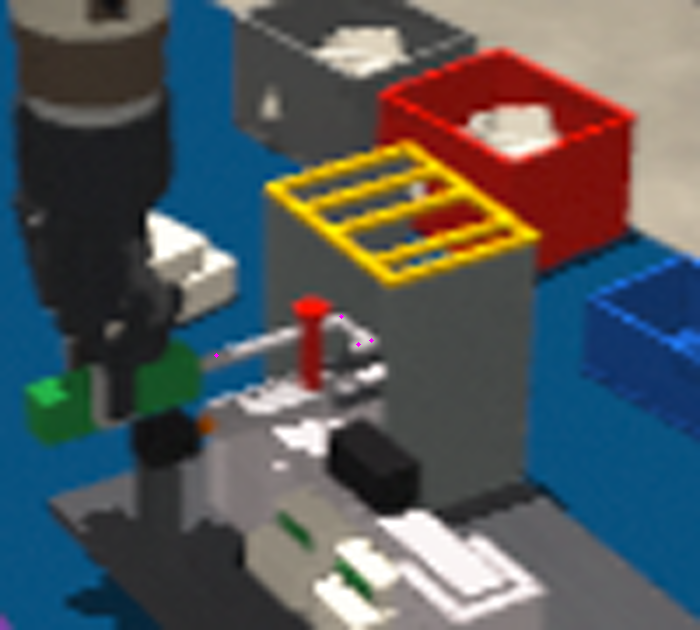

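View pics/t22.png

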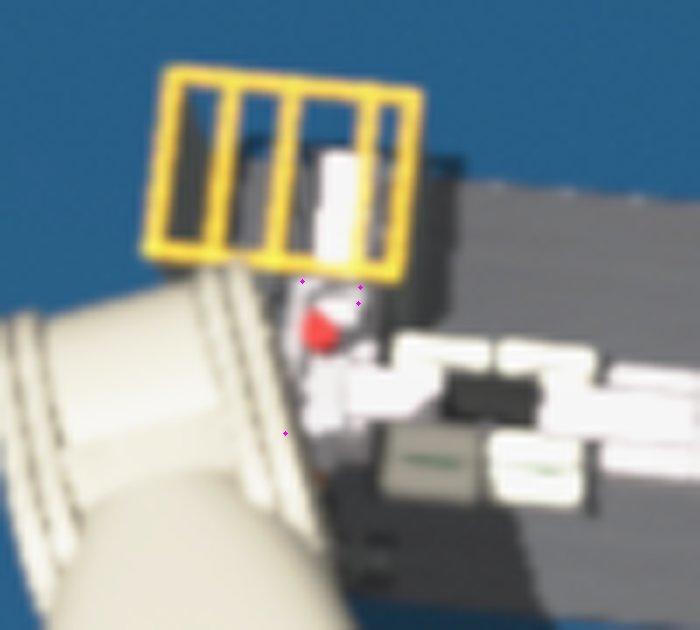

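```bash
python3 -m inch '0 0 0 8 0 0 1;0 0 0 10 0 0 1;0 0 0 10 0 0 1;0 0 0 6 0 0 1;0 0 0 0 0 0 1;0 0 0 0 0 15 1;0 0 0 0 0 20 1;0 0 0 0 0 0 1;0 0 0 0 -30 0 1;0 0 0 0 -40 0 1;0 0 0 0 -40 0 1;0 0 0 0 0 0 1'
python3 -c "
from hk import *
P=hook()
c=cam('side');crop(c,290,130,390,220,7,'pics/s23.png')
to([.4245,-.3613,.213],np.radians(84.79))"
```

```text
clock: 35.1
eef_pos: [0.4708, 0.1616, 0.2174]
tool_rot: [0.532, 0.47, -0.464, -0.53]
ft_force: [0.3, -0.6, -1.8]
grip_width: 0.0211
t 35.1 tcp [470.8 161.6 217.4] head 82.66 down [ 0.008  0.003 -1.   ] q [ 0.33  0.24 -0.04  1.29 -0.    0.46] F [ 0.3 -0.6 -1.8] w 21.1
hook origin in fixture mm [-123.   130.9  225.8] yaw rel deg -0.0
t 35.15 tcp [469.4 161.1 215.2] head 82.66 down [ 0.004  0.001 -1.   ] q [ 0.33  0.24 -0.04  1.29 -0.    0.46] F [-0.2 -0.8 -3. ] w 20.8
shift tool (mm) [-523.9    1.3  -22.2] rotvec deg [ 0.22 -2.13  0.1 ]
```

View pics/s23.png

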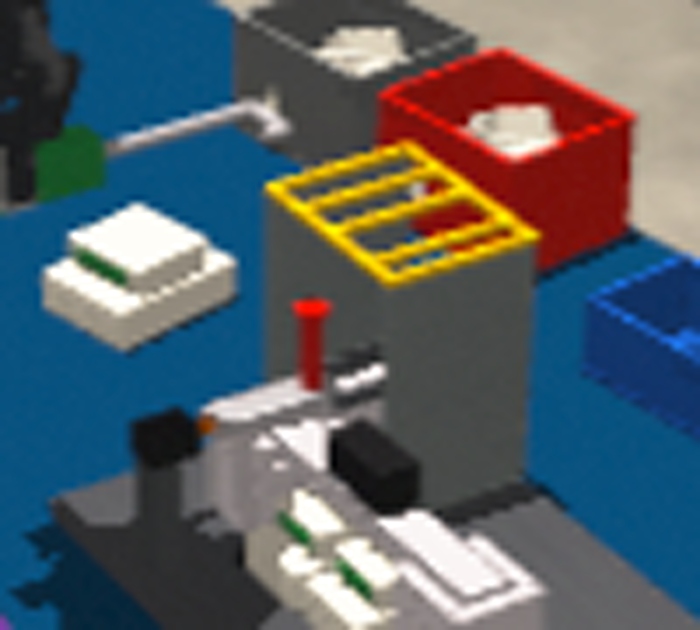

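Bolt stayed drawn with the plunger pressed, and the bar is still seated. Next, take the hook back to its place.

```bash
python3 -m inch '0 -2.1 0 -30 0 -2 1;0 0 0 -45 0 -2 1;0 0 0 -50 0 -2 1;0 0 0 -50 0 -2 1;0 0 0 -50 0 -2 1;0 0 0 -50 0 -2 1;0 0 0 -50 0 0 1;0 0 0 -50 0 0 1;0 0 0 -50 0 0 1;0 0 0 -45 0 0 1;0 0 0 -30 0 0 1;0 0 0 -20 0 0 1'
python3 -m inch '0 0 0 0 0 0 1; 0 0 0 0 0 0 1'
python3 -c "
from hk import *
to([.4245,-.3613,.006],np.radians(84.79))"
```

```text
clock: 36.65
eef_pos: [0.4306, -0.3588, 0.2116]
tool_rot: [-0.521, -0.476, 0.477, 0.524]
ft_force: [-0.0, 0.3, -1.8]
grip_width: 0.0211
clock: 36.9
eef_pos: [0.4317, -0.3569, 0.2131]
tool_rot: [-0.521, -0.477, 0.477, 0.523]
ft_force: [-0.3, 0.5, -1.3]
grip_width: 0.0208
t 36.9 tcp [ 431.7 -356.9  213.1] head 84.83 down [-0.001  0.001 -1.   ] q [-0.69  0.37  0.14  1.34  0.   -0.6 ] F [-0.3  0.5 -1.3] w 20.8
shift tool (mm) [ -5.3 207.1   6.5] rotvec deg [-0.06  0.04  0.08]
```

```bash
python3 -m inch '0 0 0 -5 20 6 1;0 0 0 0 40 0 1;0 0 0 0 45 0 1;0 0 0 0 40 0 1;0 0 0 0 25 0 1;0 0 0 0 15 0 1;0 0 0 0 9 0 1;0 0 0 0 5 0 1;0 0 0 0 0 0 1;0 0 0 0 0 0 1'
python3 -c "
from hk import *
to([.4245,-.3613,.005],np.radians(84.79))"
```

```text
clock: 38.15
eef_pos: [0.4259, -0.3629, 0.0155]
tool_rot: [0.523, 0.477, -0.477, -0.522]
ft_force: [-0.1, 0.8, -0.8]
grip_width: 0.0209
t 38.15 tcp [ 425.9 -362.9   15.5] head 84.78 down [ 0.001 -0.001 -1.   ] q [-0.71  0.54 -0.16  0.88  0.   -0.61] F [-0.1  0.8 -0.8] w 20.9
shift tool (mm) [ 1.4 10.5  1.6] rotvec deg [ 0.08 -0.01 -0.05]
```

```bash
python3 -m inch '0 0 0 0 4 0 1;0 0 0 0 2 0 1;0 0 0 0 2 0 1;0 0 0 0 0 0 1;0 0 0 0 0 0 1'
python3 -m inch '0 0 0 0 1 0 1;0 0 0 0 1 0 1;0 0 0 0 0 0 1'
```

```text
clock: 38.78
eef_pos: [0.4254, -0.3624, 0.0067]
tool_rot: [-0.522, -0.477, 0.477, 0.522]
ft_force: [0.7, 0.2, -2.0]
grip_width: 0.021
clock: 39.15
eef_pos: [0.4254, -0.3624, 0.0047]
tool_rot: [0.522, 0.477, -0.477, -0.522]
ft_force: [-0.6, -0.6, -2.3]
grip_width: 0.0208
```

```bash
python3 -m inch '0 0 0 0 0.6 0 1;0 0 0 0 0 0 1'
python3 -m inch '0 0 0 0 0 0 0.75;0 0 0 0 0 0 0.6;0 0 0 0 0 0 0.4;0 0 0 0 0 0 0.2;0 0 0 0 0 0 0;0 0 0 0 0 0 0;0 0 0 0 -15 0 0;0 0 0 0 -35 0 0;0 0 0 0 -45 0 0;0 0 0 0 -45 0 0;0 0 0 0 -45 0 0;0 0 0 0 0 0 0'
python3 -m inch '0 0 0 0 0 50 0;0 0 0 0 0 40 0;0 0 0 0 0 0 0;0 0 0 0 0 0 0'
python3 - <<'E'
from hk import *
show()
c=cam('top');cv2.imwrite('pics/topE.png',c["color"]);crop(c,240,100,370,220,6,'pics/tE.png')
c=cam('side');cv2.imwrite('pics/sideE.png',c["color"]);crop(c,290,130,410,230,6,'pics/sE.png')
E
```

```text
clock: 39.4
eef_pos: [0.4254, -0.3624, 0.0046]
tool_rot: [0.522, 0.477, -0.477, -0.522]
ft_force: [-1.5, 1.8, 2.3]
grip_width: 0.021
clock: 40.9
eef_pos: [0.4277, -0.3643, 0.195]
tool_rot: [0.526, 0.477, -0.476, -0.518]
ft_force: [-0.7, -0.4, 0.7]
grip_width: 0.0852
clock: 41.4
eef_pos: [0.336, -0.3543, 0.1892]
tool_rot: [0.523, 0.477, -0.477, -0.522]
ft_force: [0.5, -0.2, 0.9]
grip_width: 0.0854
t 41.4 tcp [ 336.  -354.3  189.2] head 84.77 down [ 0.001 -0.    -1.   ] q [-0.81  0.24 -0.11  1.22  0.   -0.72] F [ 0.5 -0.2  0.9] w 85.4
```

View pics/topE.png

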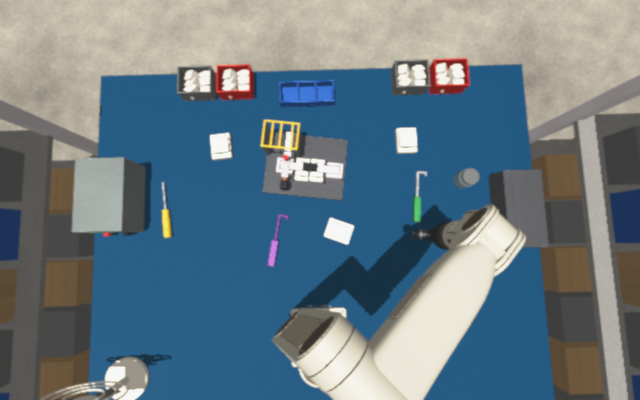

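View pics/tE.png

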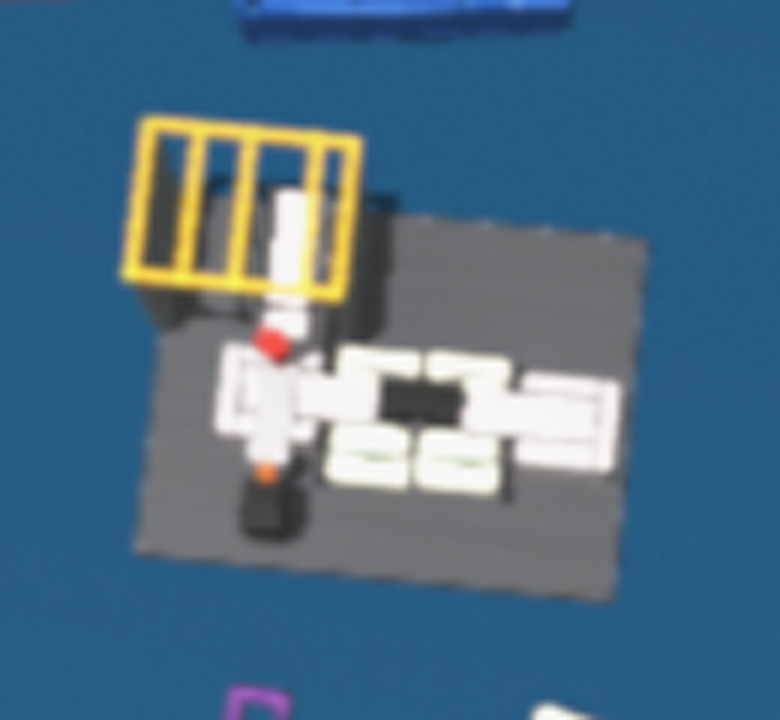

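View pics/sideE.png

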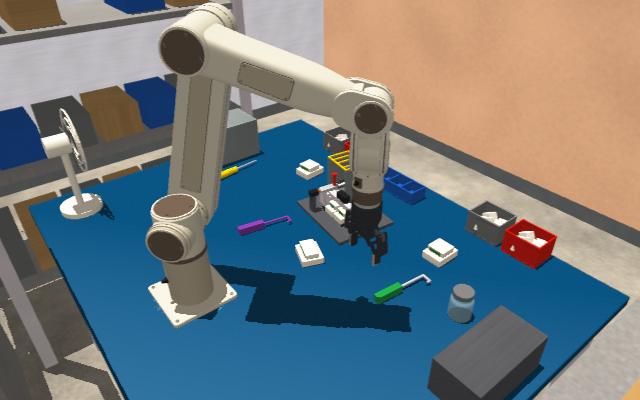

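View pics/sE.png

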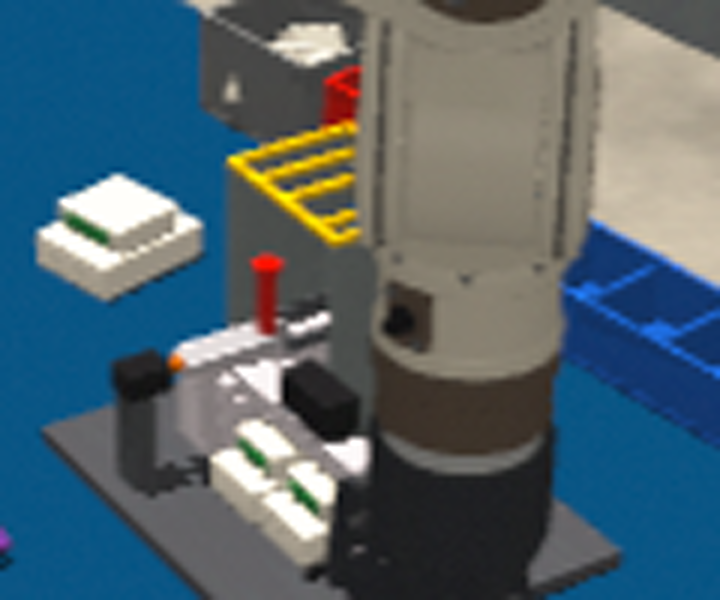

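```bash
python3 -c "
from workcell import bot
print(bot.job_done(), bot.get_obs()['clock'])"
```

```text
the job is handed in; nothing more can be done
the job is handed in; nothing more can be done
```

The job is done and handed in at about 41.5 s. `job_done` gives no verdict, so this rests on my own checks.

- **Bar:** I laid it in both notches and let go. In the last top view it is still seated with a gap at each end; in the last side view the arm hides its -y end. The modules look unmoved.
- **Bolt:** I hooked the stud with the green hooked rod and drew the bolt over the end of the bar. My highest pull reading was about 7 N, well under 25 N.
- **Interlock:** The force rose when the hook's origin was at about -103.3 mm in the fixture frame, and I stopped at -108.4 mm. That puts the plunger about 5 mm in, past the 3 mm needed and short of the 6 mm stop. I inferred this from the rise in force and the shortened orange plunger in the pictures, since its travel cannot be read directly. After I unhooked the rod, the bolt stayed where it was.
- **Hooked rod:** It lies flat on the bench within about 2 mm of where it was. The arm is clear of everything, and nothing else appears to have moved.

The two cameras disagreed by 3 to 5 mm on absolute positions. I used averaged fits and checked with same-camera overlays of the bar and the hook. No check failed.

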